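# Set the collecting tray and post the used tools

## Task

The closed steel drop box for used tools has lost its collecting tray: slide the empty tray, by its handle, fully home into the bay at the foot of the box. Then post every used dumpling press and wooden spatula lying on the table through the sprung flap in the box's roof, so that they all lie in the tray and the flap is shut again. Leave the plastic food box, the scale and the bowl where they are.

Things in the scene. Friction and masses are not known exactly. Their poses are not given: they have to be found in the camera images.
- dropbox: Fixed hollow steel drop box, no floor (the table is the floor of its tray bay). Outside 180 mm deep (own x), 168 mm wide (own y), 200 mm high. Origin: centre of its foot on the table, z up. Front faces own -x. The tray bay runs from the mouth in the front to the back wall at x = +84 mm, which stops the tray; straight side walls at y = +-78 mm.
- mouth (a point): Middle of the lower edge of the bay mouth, box x = -90 mm, axes as the box's. Mouth 156 mm wide, from the table up to 54 mm; the front above it is closed up to the roof. Two guide wings 45 mm high flare outwards in front of it, from y = +-80 mm at the mouth to y = +-98 mm, 42 mm in front.
- opening (a point): Centre of the opening in the box's roof, at the roof's top, straight above the box's origin; axes as the box's. The opening is 110 mm along x by 150 mm along y and is filled by the flap.
- flap (a joint): Sprung flap (grey plastic plate 106 x 147 x 4 mm) in the roof opening; hinged on the edge nearer the box's front (box x = -55 mm, z = 196 mm, axis along box y), it swings down into the box. Reads 0 shut and level, up to 1.5 rad hanging open. A weak spring (0.6 N shut to 2 N wide open, at the plate's middle) shuts it when nothing holds it down.
- tray: Loose aluminium collecting tray, 170 mm long (own x), 150 mm wide, walls 35 mm high, 0.45 kg, with a black bar handle. Origin: centre of its underside, z up. Goes into the bay +x end first. Fully home its origin is at box x = -1 mm, y = 0, axes along the box's, the handle standing out. At the start it lies on the table some 25 cm short of home, askew.
- handle (a point): Where to grip the tray's handle: tray x = -150 mm, y = 0, 22 mm up; axes as the tray's. The handle is a straight bar along x from tray x = -85 mm (tray's rear wall) to -181 mm, 16 mm wide (y), from 11 to 33 mm above the table. Gripped here, the gripper stays clear of the box's front.
- press1: Used dumpling press: closed D-shaped block of white plastic, 86 mm long (own x), 42 mm wide (own y; straight edge on -y, rounded edge on +y with a flat middle 40 mm long), 24 mm thick, 0.14 kg. Lies flat at the start. Origin: centre of its underside, z up through its thickness. Grip across y at the origin. None when absent.
- press2: Used dumpling press: closed D-shaped block of white plastic, 86 mm long (own x), 42 mm wide (own y; straight edge on -y, rounded edge on +y with a flat middle 40 mm long), 24 mm thick, 0.14 kg. Lies flat at the start. Origin: centre of its underside, z up through its thickness. Grip across y at the origin. None when absent.
- press3: Used dumpling press: closed D-shaped block of white plastic, 86 mm long (own x), 42 mm wide (own y; straight edge on -y, rounded edge on +y with a flat middle 40 mm long), 24 mm thick, 0.14 kg. Lies flat at the start. Origin: centre of its underside, z up through its thickness. Grip across y at the origin. None when absent.
- spatula1: Used wooden filling spatula, 120 mm long (own x), 0.08 kg. Handle 22 mm wide, 16 mm thick from x = -60 to +15 mm; flat blade 34 mm wide, 10 mm thick from +15 to +60 mm. Lies flat at the start. Origin: middle of its length and width, on its underside, z up. Grip the handle across y, 5 mm to the -x side of the origin. None when absent.
- spatula2: Used wooden filling spatula, 120 mm long (own x), 0.08 kg. Handle 22 mm wide, 16 mm thick from x = -60 to +15 mm; flat blade 34 mm wide, 10 mm thick from +15 to +60 mm. Lies flat at the start. Origin: middle of its length and width, on its underside, z up. Grip the handle across y, 5 mm to the -x side of the origin. None when absent.
- spatula3: Used wooden filling spatula, 120 mm long (own x), 0.08 kg. Handle 22 mm wide, 16 mm thick from x = -60 to +15 mm; flat blade 34 mm wide, 10 mm thick from +15 to +60 mm. Lies flat at the start. Origin: middle of its length and width, on its underside, z up. Grip the handle across y, 5 mm to the -x side of the origin. None when absent.
- clamshell: Bystander: clear plastic food box of dumplings, 120 x 160 x 55 mm. Origin: centre of its underside. Leave alone.
- scale: Bystander: white kitchen scale, 130 x 150 x 34 mm. Origin: centre of its underside. Leave alone.
- bowl: Bystander: steel bowl, 120 mm across, 60 mm high. Origin: centre of its underside. Leave alone.
Things that resemble listed ones, but are neither listed nor needed, are in the scene too. Leave any green or yellow look-alike of the spatula2 alone. What is shaped like the press2 but green is not meant.

How it is judged:
By the outcome, as a careful person would: the job done as asked, in the order asked, and still so for the second after the job is handed in, with the robot touching nothing.
Of press1, press2, press3, spatula1, spatula2, spatula3 only 4 to 6 are there at a start; the rules pass over those that are not, and their reading is None.
At some moment in a run one of press1, press2, press3, spatula1, spatula2, spatula3 may be knocked a few centimetres aside while the robot is not near it.
Once in a run the grip may slacken for a moment while it holds something.
It also fails if it takes over 210 s, if anything falls off the work surface, if the arm or the gripper's body presses on something with over 40 N, if the wrist force passes 120 N, or if a joint passes its speed limit or range.

## Robot

A 7-joint arm with a two-finger parallel gripper is mounted at the origin on the work surface. World frame = base frame: x ahead of the robot, y to its left, z up, the work surface at z = 0. Lengths are in m, angles in rad, forces in N, time in s.
With the tool pointing down it reaches from about 0.425 to 0.825 m from the base axis. Payload 3.6 kg.
Tool frame: the origin (TCP) lies at the very end of the fingers, on their centre line; the grasp point (between the pads) lies 19 mm behind it; z points along the fingers, y is the line along which they close (so a half turn about z gives the same grasp; the last joint's range is limited). The gripper opens to 85 mm and grips with 20 to 120 N. Pads are 22 mm wide; open, the fingers measure 114 mm over their backs; the gripper's body (76 mm by 85 mm) begins 54 mm behind the grasp point. The pads swing forward as they close: fully open they stand 13 mm farther back than shut.
Start: joints at [-1.228, 0.615, -0.013, 1.423, 0.008, 1.103, -0.04], TCP at [0.235, 0.606, 0.206] pointing down, gripper open.
Joint ranges: [-3.12, 3.12], [-0.3, 2.06], [-1.34, 1.32], [0.26, 2.42], [-1.36, 4.5], [0.01, 1.98], [-2.84, 2.84]. Speed limits (rad/s): [2.79, 2.79, 3.14, 3.14, 3.14, 3.14, 3.14].

## Interface

Orientations are given as a rotation vector (axis times angle).
In Python, from station import readout, cams, close_job, search_frame gives the robot as it stands.
- The arm moves only by the shell command python3 -m handwheel 'ROWS' [OPENING] [FORCE]. ROWS is JSON, a list of rows, each a list of 6 numbers: the shift along the tool's x, y, z in cm, then the turn, a rotation vector about the tool's x, y, z in rad. A call has 1 to 20 rows; each row is the pose to reach, as a shift and turn from the pose commanded when the call began, along the tool's axes at that moment; what a row does not reach only later rows make up. A row lasts 1/12 s, in which the tool goes at most 41.7 mm and 7.16 degrees, less where a joint would pass 70% of its speed; a pose out of reach is approached as far as the arm can. A call with a gripper value outside its range is refused whole. OPENING is the finger opening in cm, from 0 to 8.54, set as the call begins (- or left out, the last holds). The fingers move at their own pace and stop on an object; FORCE is the grip in N (left out, the last holds). Time passes only in rows, so rows that repeat a pose let the fingers close. It gives the time, the measured TCP pose, the force, the opening and the grip force at its end, in the units of the state.
- readout.read_state(): the state, without advancing time (a new reading comes with each control period).
- cams.camera(name): name is "scene" or "top"; returns a dict with "image" (420x560x3 uint8, blue, green, red), "fx", "fy", "cx", "cy" (pixels), "k1" (the pictures are not rectified: a ray, as slopes to the right and down, at radius r is drawn at 1 + k1 r^2 times it, then the intrinsics apply), "cam_to_world" (4x4, takes a point from camera to world coordinates). Camera axes: x right, y down, z forward; pixel columns grow to the right and rows downward; lengths in m; the calibration is good to about 2 mm. A picture is of the moment at which its call begins. There is no depth.
- close_job(): hands the job in; it is judged then, once.
Trained networks look in a picture, given as the dict that the camera call returned (one of the last four; its "shot" number tells which), for a name from the list of things; names that differ only in an ending like _2 or _b are one class to them, and where a whole thing is asked for, a point or a joint stands for the part that bears it (a point fixed in the world has none). Each returns a list of dicts, best first, with "confidence" (0 to 1); they miss things now and then, are a little off and sometimes report something else, mostly with a low value. They report only what shows in the picture. A call takes as long as a camera call. They do not tell look-alikes from the thing itself.
- search_frame(picture, name): "point" ([x, y, z] in m, in the coordinates of the camera as it stood for that picture, good to about 4 mm: the middle of the surface that is visible of it).
The state is a dict: "t": time; "q": joint angles; "dq": joint speeds; "tau": joint torques, N m; "ee_pos": TCP position; "tcp_rot": TCP orientation; "contact_force": force on the tool from outside, world axes, zero at the start; "torque": the same for the moment, N m; "width": finger opening in m; "finger_force": force on a finger pad.
Only numpy, scipy, OpenCV 4.12 (cv2) and the standard library are available. Lean on these libraries where they do the work, as an engineer would, in place of code of your own. Each camera call takes 0.05 s, during which the arm holds its last target. There are 200 camera calls.

## Working session

There is one attempt and no reset: what is moved stays moved. The work goes in short steps, Python scripts to look and compute and a shell command to move; the robot and the scene stay as the last step left them, time stands still between calls to the robot, and variables do not carry over. Pictures are saved under pics/ and viewed, at most 14 in all, crops included, and the job is handed in when it is done.

```bash
ls; mkdir -p pics; cat > h.py <<'E'
import numpy as np, cv2
from scipy.spatial.transform import Rotation as R
from station import readout, cams, search_frame
def px(p,w):
    M=np.linalg.inv(np.array(p["cam_to_world"]));c=M[:3,:3]@np.array(w)+M[:3,3]
    s=c[:2]/c[2];s=s*(1+p["k1"]*(s@s));return np.array([p["fx"]*s[0]+p["cx"],p["fy"]*s[1]+p["cy"]])
def world(p,uv,z):
    d=np.array([(uv[0]-p["cx"])/p["fx"],(uv[1]-p["cy"])/p["fy"]]);s=d.copy()
    for _ in range(20): s=d/(1+p["k1"]*(s@s))
    M=np.array(p["cam_to_world"]);r=M[:3,:3]@np.array([s[0],s[1],1]);o=M[:3,3]
    return o+r*(z-o[2])/r[2]
def find(p,name):
    M=np.array(p["cam_to_world"])
    return [(round(d["confidence"],2),(M[:3,:3]@np.array(d["point"])+M[:3,3]).round(3)) for d in search_frame(p,name)]
E
python3 - <<'E'
from h import *
s=readout.read_state();print(s["t"],s["ee_pos"],s["tcp_rot"],s["width"])
for n in("top","scene"):
    p=cams.camera(n);cv2.imwrite(f"pics/{n}0.png",p["image"]);print(n,p["fx"],p["k1"],np.array(p["cam_to_world"]).round(3).tolist())
    for k in("dropbox","tray","handle","press1","spatula1","clamshell","scale","bowl","flap"):
        print(k,[(c,w.tolist(),px(p,w).round().tolist()) for c,w in find(p,k)])
E
```

```text
pics
0.0 [0.2345953 0.6052797 0.2051964] [-0.57734399 -3.08757782  0.00410597] 0.08547564656567205
top 392.4264036513168 -0.07263911155497858 [[0.003, -0.993, 0.122, 0.452], [-1.0, -0.002, 0.01, -0.093], [-0.01, -0.122, -0.993, 1.071], [0.0, 0.0, 0.0, 1.0]]
dropbox [(0.67, [0.493, 0.271, 0.199], [115.0, 243.0]), (0.31, [0.572, -0.405, 0.008], [391.0, 218.0])]
tray [(0.74, [0.493, 0.037, 0.003], [229.0, 247.0]), (0.51, [0.736, -0.195, 0.052], [315.0, 155.0])]
handle [(0.94, [0.493, 0.039, 0.007], [228.0, 247.0]), (0.73, [0.424, -0.391, 0.028], [389.0, 273.0])]
press1 [(0.95, [0.423, -0.394, 0.027], [390.0, 273.0]), (0.75, [0.423, -0.231, 0.023], [329.0, 274.0]), (0.7, [0.365, -0.126, 0.022], [289.0, 296.0]), (0.63, [0.418, -0.313, 0.024], [360.0, 275.0])]
spatula1 [(0.94, [0.573, -0.21, 0.012], [320.0, 218.0]), (0.74, [0.58, -0.307, 0.017], [356.0, 215.0]), (0.68, [0.547, -0.535, 0.011], [438.0, 227.0]), (0.6, [0.714, -0.475, 0.013], [414.0, 167.0]), (0.57, [0.574, -0.407, 0.007], [391.0, 218.0])]
clamshell [(0.71, [0.735, -0.197, 0.054], [316.0, 155.0])]
scale [(0.77, [0.768, -0.014,
[... 559 characters left out ...]
 (0.66, [0.378, -0.12, 0.028], [320.0, 198.0]), (0.61, [0.438, -0.385, 0.025], [260.0, 171.0]), (0.51, [0.426, -0.306, 0.021], [276.0, 180.0]), (0.21, [0.503, 0.3, 0.203], [412.0, 246.0])]
spatula1 [(0.71, [0.557, -0.527, 0.013], [213.0, 167.0]), (0.69, [0.584, -0.209, 0.009], [258.0, 213.0]), (0.55, [0.58, -0.299, 0.011], [243.0, 199.0]), (0.48, [0.573, -0.402, 0.008], [228.0, 185.0]), (0.46, [0.72, -0.463, 0.014], [184.0, 191.0])]
clamshell [(0.96, [0.755, -0.171, 0.058], [220.0, 230.0])]
scale [(0.6, [0.786, -0.003, 0.037], [245.0, 273.0])]
bowl [(0.92, [0.731, 0.163, 0.033], [300.0, 302.0]), (0.53, [0.494, 0.032, 0.006], [327.0, 241.0])]
flap [(0.65, [0.499, 0.3, 0.205], [413.0, 244.0])]
```

```bash
python3 - <<'E'
import cv2
a=cv2.imread("pics/top0.png");cv2.imwrite("pics/top0b.png",cv2.resize(a,(800,600),interpolation=cv2.INTER_CUBIC))
b=a[130:330,265:465];cv2.imwrite("pics/top0c.png",cv2.resize(b,(600,600),interpolation=cv2.INTER_CUBIC))
E
```

```text
(no output)
```

View pics/top0b.png

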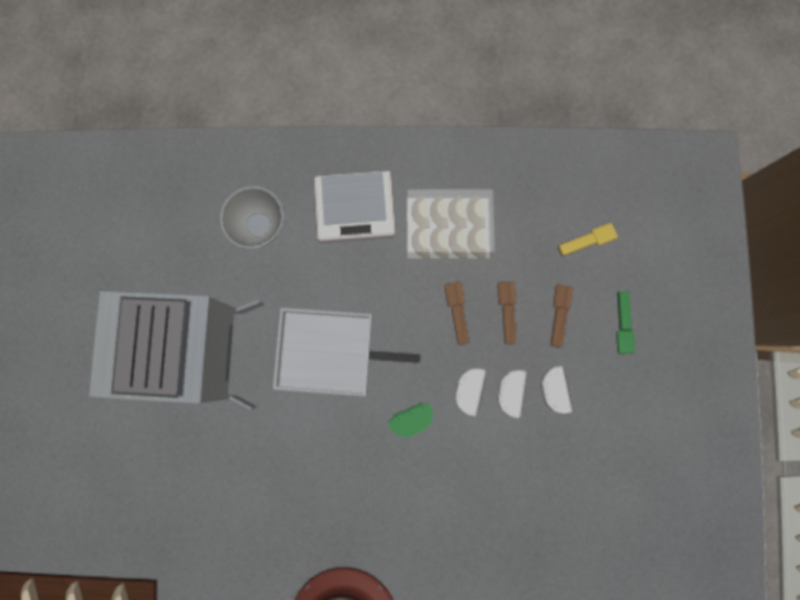

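View pics/top0c.png

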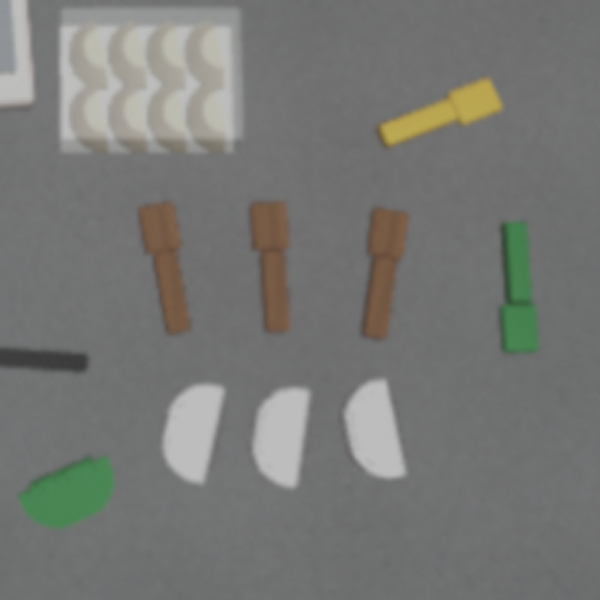

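View pics/scene0.png

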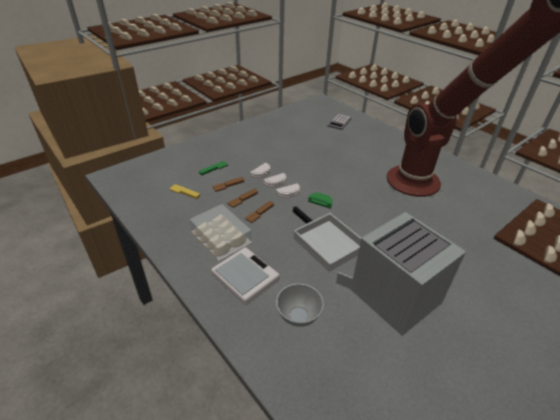

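Top view (560×420 px), what could be mistaken for what:
- **Presses:** the white D shapes are at (329,274), (360,275) and (390,273). The green one at (289,296) is a look-alike.
- **Spatulas:** the brown ones are at (320,218), (356,215) and (391,218). The yellow one at (414,167) and the green one at (438,227) are look-alikes.
- **Tray and box:** the tray is at (229,247) with its black handle pointing right, and the box is at (105,243).

I choose the three white and three brown ones, and the close crop confirms it. Next I fit their poses.

```bash
cat >> h.py <<'E'
from scipy.optimize import least_squares
def fit(p,uv,model,x0):
    f=lambda q:np.concatenate([px(p,[q[0]+np.cos(q[2])*m[0]-np.sin(q[2])*m[1],q[1]+np.sin(q[2])*m[0]+np.cos(q[2])*m[1],m[2]])-u for u,m in zip(uv,model)])
    r=least_squares(f,x0,loss="soft_l1");return r.x,r.fun
def tools(p):
    im=p["image"];hsv=cv2.cvtColor(im,cv2.COLOR_BGR2HSV);H,S,V=[hsv[...,i].astype(int) for i in range(3)]
    out=[]
    for kind,m,z in(("spat",((H<14)&(S>95)&(V>50)),.012),("press",((S<25)&(V>165)),.024)):
        n,l,st,c=cv2.connectedComponentsWithStats(m.astype(np.uint8))
        for i in range(1,n):
            if not 150<st[i,4]<1500: continue
            v,u=np.nonzero(l==i);P=np.array([world(p,(a,b),z)[:2] for a,b in zip(u,v)])
            if not(.3<P[:,0].mean()<.67 and abs(P[:,1].mean())<.65): continue
            (cx,cy),(w,h),a=cv2.minAreaRect((P*1000).astype(np.float32))
            B=cv2.boxPoints(((cx,cy),(w,h),a))/1000
            e=[B[1]-B[0],B[2]-B[1]];e=max(e,key=np.linalg.norm);L=np.linalg.norm(e);d=e/L
            C=np.array([cx,cy])/1000;k=P.mean(0)-C
            if kind=="spat":
                if k@d<0:d=-d
            else:
                nrm=np.array([-d[1],d[0]])
                if k@nrm>0: d=-d
            out.append((kind,C.round(4),round(float(np.degrees(np.arctan2(d[1],d[0]))),1),round(L*1000),round(min(w,h)),st[i,4]))
    return out
E
python3 - <<'E'
from h import *
p=cams.camera("top");g=cv2.cvtColor(p["image"],cv2.COLOR_BGR2GRAY)
def sub(c): 
    c=np.array(c,np.float32).reshape(-1,1,2)*.7
    return cv2.cornerSubPix(g,c.copy(),(4,4),(-1,-1),(3,50,.01)).reshape(-1,2),c.reshape(-1,2)
for nm,c,X,Y,z,x0 in(("tray",[(279,309),(371,315),(366,395),(274,389)],85,75,.035,[.49,.037,1.57]),("box",[(98,292),(208,296),(200,402),(91,397)],90,84,.2,[.49,.28,1.57])):
    # order: far-left(top-left)=+x(own, world +y), own +y = world -x => image down
    mod=[(X,-Y),(-X,-Y),(-X,Y),(X,Y)];mod=[(a/1000,b/1000,z) for a,b in mod]
    s,r=sub(c)
    for u in(s,r):
        q,e=fit(p,u,mod,x0);print(nm,q.round(4),np.degrees(q[2]).round(2),e.round(1))
    np.save(nm+".npy",q)
for t in tools(p):print(t)
# overlay
im=p["image"].copy();im=cv2.resize(im,None,fx=3,fy=3,interpolation=cv2.INTER_CUBIC)
for nm,X,Y,zs in(("tray",.085,.075,(.035,)),("box",.09,.084,(.2,0))):
    q=np.load(nm+".npy");c,s=np.cos(q[2]),np.sin(q[2])
    for z in zs:
        pts=[px(p,[q[0]+c*a-s*b,q[1]+s*a+c*b,z])*3+1 for a,b in((X,Y),(X,-Y),(-X,-Y),(-X,Y))]
        cv2.polylines(im,[np.array(pts,np.int32)],True,(0,0,255),1)
    if nm=="tray":
        pts=[px(p,[q[0]+c*a-s*b,q[1]+s*a+c*b,.033])*3+1 for a,b in((-.085,.008),(-.085,-.008),(-.181,-.008),(-.181,.008))]
        cv2.polylines(im,[np.array(pts,np.int32)],True,(0,0,255),1)
cv2.imwrite("pics/ov.png",im[560:900,150:920])
E
```

```text
tray [0.4948 0.0407 1.5012] 86.01 [-0.7  0.   0.4 -0.1  0.2  0.3  0.  -0.2]
tray [0.494  0.041  1.5168] 86.91 [ 0.7 -0.1 -0.2 -0.7 -0.2  0.2 -0.2  0.5]
box [0.4952 0.2967 1.5256] 87.41 [ 0.1 -0.2  0.  -0.7 -0.2  0.6  0.1  0.2]
box [0.4941 0.2963 1.5426] 88.38 [ 0.6  0.  -0.2 -0.5  0.4  0.2 -0.9  0.2]
('spat', array([ 0.5699, -0.2126]), 11.6, 112, 28, np.int32(302))
('spat', array([ 0.5711, -0.3049]), 0.2, 112, 28, np.int32(301))
('spat', array([ 0.5652, -0.4105]), -5.6, 113, 28, np.int32(274))
('press', array([ 0.4234, -0.391 ]), 10.7, 84, 41, np.int32(422))
('press', array([ 0.4245, -0.2294]), -12.9, 84, 41, np.int32(433))
('press', array([ 0.42  , -0.3082]), -9.4, 84, 40, np.int32(423))
```

View pics/ov.png

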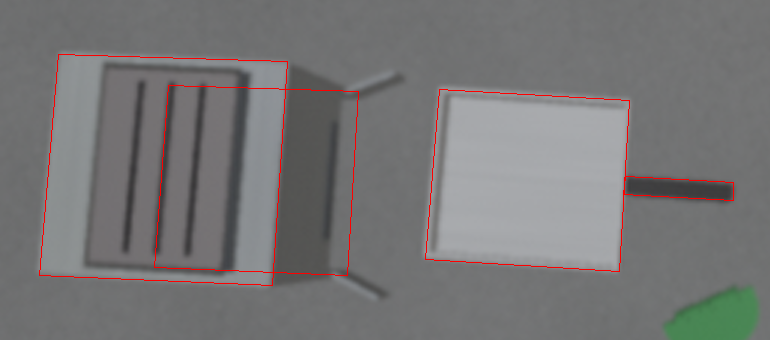

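The overlay outlines match the roof, tray rim and handle. Next I check the box yaw from the wings and plan the move to the handle.

```bash
cat >> h.py <<'E'
def plan(*tg):
    s=readout.read_state();R0=R.from_rotvec(s["tcp_rot"]);M0=R0.as_matrix();x=M0[:,0]
    print("t",round(s["t"],1),"tcp",np.round(s["ee_pos"],4),"yaw",round(float(np.degrees(np.arctan2(x[1],x[0]))),1),"w",round(s["width"]*1000,1),"F",np.round(s["contact_force"],1))
    for X,Y,Z,a in tg:
        a=np.radians(a);xx=np.array([np.cos(a),np.sin(a),0]);zz=np.array([0,0,-1.])
        Rt=np.stack([xx,np.cross(zz,xx),zz],1)
        print("->",((M0.T@(np.array([X,Y,Z])-s["ee_pos"]))*100).round(2).tolist(),R.from_matrix(M0.T@Rt).as_rotvec().round(3).tolist())
E
python3 - <<'E'
from h import *
p=cams.camera("top")
a=world(p,((402+150)/3,(77+560)/3),.045);b=world(p,((384+150)/3,(296+560)/3),.045)
d=b-a;print(a,b,np.linalg.norm(d),"yaw box",np.degrees(np.arctan2(d[1],d[0]))-90, (a+b)/2)
a=world(p,((348+150)/3,(92+560)/3),.045);b=world(p,((340+150)/3,(270+560)/3),.045)
d=b-a;print(a,b,np.linalg.norm(d),"yaw box",np.degrees(np.arctan2(d[1],d[0]))-90, (a+b)/2)
plan((.40,.45,.3,86.5),(.5,.25,.3,86.5),(.485,-.109,.1,86.5))
E
```

```text
[0.58251201 0.15211595 0.045     ] [0.39124304 0.16250256 0.045     ] 0.1915507790492432 yaw box 86.89168064327839 [0.48687752 0.15730926 0.045     ]
[0.56905143 0.19994778 0.045     ] [0.41320823 0.20181257 0.045     ] 0.15585435783649682 yaw box 89.31444326872636 [0.49112983 0.20088017 0.045     ]
t 1.1 tcp [0.2349 0.606  0.2064] yaw 158.8 w 85.3 F [0.2 0.4 0. ]
-> [-21.03, -8.58, -9.36] [-0.0, 0.0, 1.262]
-> [-37.59, -23.62, -9.36] [-0.0, 0.0, 1.262]
-> [-49.16, -57.63, 10.64] [-0.0, 0.0, 1.262]
```

```bash
python3 -m handwheel '[[0,0,-9.4,0,0,0],[0,0,-9.4,0,0,0],[0,0,-9.4,0,0,0],[-21,-8.6,-9.4,0,0,1.262],[-21,-8.6,-9.4,0,0,1.262],[-21,-8.6,-9.4,0,0,1.262],[-21,-8.6,-9.4,0,0,1.262],[-21,-8.6,-9.4,0,0,1.262],[-21,-8.6,-9.4,0,0,1.262],[-37.6,-23.6,-9.4,0,0,1.262],[-37.6,-23.6,-9.4,0,0,1.262],[-37.6,-23.6,-9.4,0,0,1.262],[-37.6,-23.6,-9.4,0,0,1.262],[-37.6,-23.6,-9.4,0,0,1.262],[-37.6,-23.6,-9.4,0,0,1.262],[-37.6,-23.6,-9.4,0,0,1.262],[-37.6,-23.6,-9.4,0,0,1.262]]' 4.5 60
python3 - <<'E'
from h import *
plan((.5,.0,.2,86.5),(.485,-.109,.1,86.5))
E
```

```text
t: 2.52
ee_pos: [0.5005, 0.2494, 0.3006]
tcp_rot: [-2.29, -2.15, -0.001]
contact_force: [-0.5, 0.8, 0.3]
width: 0.0451
finger_force: 0.0
t 2.5 tcp [0.5005 0.2494 0.3006] yaw 86.4 w 45.1 F [-0.5  0.8  0.3]
-> [-24.9, 1.53, 10.04] [-0.0, -0.001, -0.002]
-> [-35.88, 0.72, 20.03] [-0.0, -0.001, -0.002]
```

```bash
python3 -m handwheel '[[-24.9,1.5,0,0,0,0],[-24.9,1.5,0,0,0,0],[-24.9,1.5,0,0,0,0],[-24.9,1.5,0,0,0,0],[-24.9,1.5,0,0,0,0],[-24.9,1.5,0,0,0,0],[-35.9,0.7,20,0,0,0],[-35.9,0.7,20,0,0,0],[-35.9,0.7,20,0,0,0],[-35.9,0.7,20,0,0,0],[-35.9,0.7,20,0,0,0],[-35.9,0.7,20,0,0,0],[-35.9,0.7,20,0,0,0],[-35.9,0.7,20,0,0,0],[-35.9,0.7,20,0,0,0]]'
python3 - <<'E'
from h import *
p=cams.camera("top");cv2.imwrite("pics/a.png",cv2.resize(p["image"][190:330,150:350],(800,560),interpolation=cv2.INTER_CUBIC))
plan((.485,-.109,.005,86.5))
E
```

```text
t: 3.77
ee_pos: [0.4872, -0.1065, 0.1015]
tcp_rot: [2.284, 2.156, 0.004]
contact_force: [0.1, -0.3, 0.7]
width: 0.0449
finger_force: 0.0
t 3.8 tcp [ 0.4874 -0.1067  0.1019] yaw 86.7 w 44.8 F [-0.3  0.   0.8]
-> [-0.26, -0.26, 9.69] [0.004, -0.001, 0.004]
```

View pics/a.png

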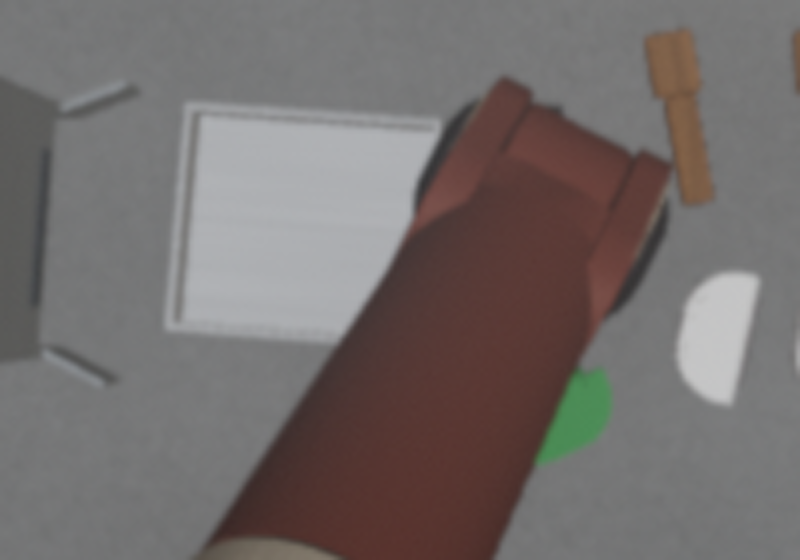

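The arm hides the handle from above. The tray's rim, at x 165–440 in this crop, has not moved. I descend and grip.

```bash
python3 -m handwheel '[[0,0,3,0,0,0],[0,0,6,0,0,0],[0,0,8,0,0,0],[0,0,9.4,0,0,0],[0,0,9.4,0,0,0],[0,0,9.4,0,0,0]]'; python3 -m handwheel '[[0,0,0,0,0,0],[0,0,0,0,0,0],[0,0,0,0,0,0],[0,0,0,0,0,0],[0,0,0,0,0,0],[0,0,0,0,0,0]]' 0 60
python3 - <<'E'
from h import *
plan((.485,-.109,.005,86.5))
E
```

```text
t: 4.32
ee_pos: [0.4866, -0.1076, 0.0073]
tcp_rot: [2.285, 2.154, 0.002]
contact_force: [0.4, 0.0, -0.1]
width: 0.0451
finger_force: 0.0
t: 4.82
ee_pos: [0.4865, -0.109, 0.0079]
tcp_rot: [2.287, 2.151, 0.003]
contact_force: [-0.5, -0.1, 6.4]
width: -0.0001
finger_force: 3.1
t 4.8 tcp [ 0.4865 -0.109   0.0079] yaw 86.5 w -0.1 F [-0.5 -0.1  6.4]
-> [-0.01, -0.15, 0.29] [0.003, 0.0, -0.0]
```

```bash
python3 - <<'E'
from h import *
p=cams.camera("scene");print(find(p,"handle"),find(p,"tray"),px(p,[.485,-.109,.022]));cv2.imwrite("pics/b.png",cv2.resize(p["image"][160:280,230:390],(800,600),interpolation=cv2.INTER_CUBIC))
E
```

```text
[(0.76, array([0.494, 0.032, 0.006]))] [(0.9, array([0.495, 0.037, 0.006]))] [299.54044813 213.16037488]
```

View pics/b.png

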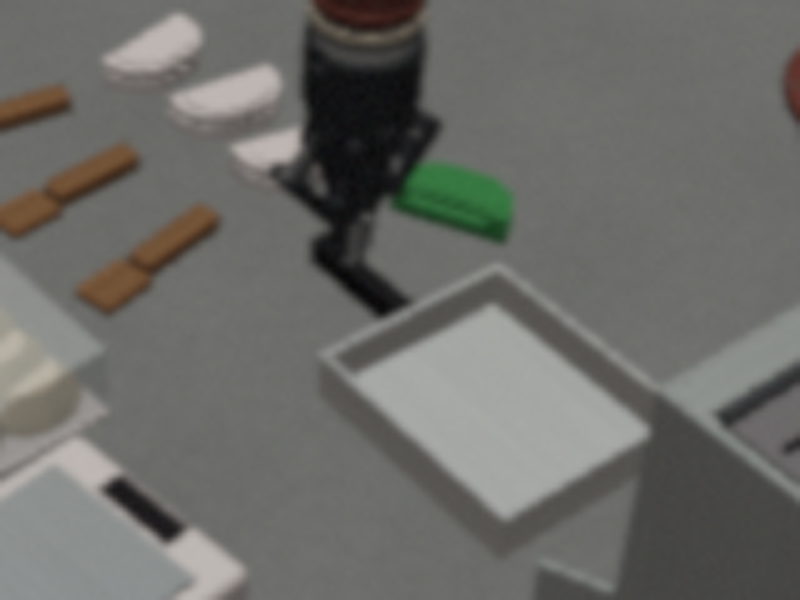

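```bash
python3 - <<'E'
from h import *
p=cams.camera("scene")
f=lambda w:((px(p,w)-[230,160])*5).round().tolist()
for x in(.4865,.465):
    print(x,[f([x,-.109,z]) for z in(.008,.033,.05,.08,.12)])
print("handle end",f([.483,-.140,.033]),f([.483,-.140,.011]),"root",f([.489,-.044,.033]))
s=readout.read_state();print(s["q"],s["finger_force"],s["width"],s["contact_force"],s["torque"])
im=cv2.resize(p["image"][195:235,285:325],(800,800),interpolation=cv2.INTER_CUBIC)[:600]
cv2.imwrite("pics/c.png",cv2.convertScaleAbs(im,alpha=2.2,beta=10))
E
```

```text
0.4865 [[345.0, 283.0], [347.0, 254.0], [348.0, 234.0], [351.0, 199.0], [354.0, 149.0]]
0.465 [[369.0, 270.0], [371.0, 241.0], [372.0, 221.0], [375.0, 186.0], [379.0, 137.0]]
handle end [320.0, 229.0] [318.0, 254.0] root [412.0, 307.0]
[ 0.00942236  0.7038344   0.25332087  2.0508856  -0.39986661  0.43016865
  0.50940405] 3.0800908023957163 0.00012071883718646764 [-0.88798784  0.41956932  5.87019808] [ 0.03330054  0.12067705 -0.00696404]
```

View pics/c.png

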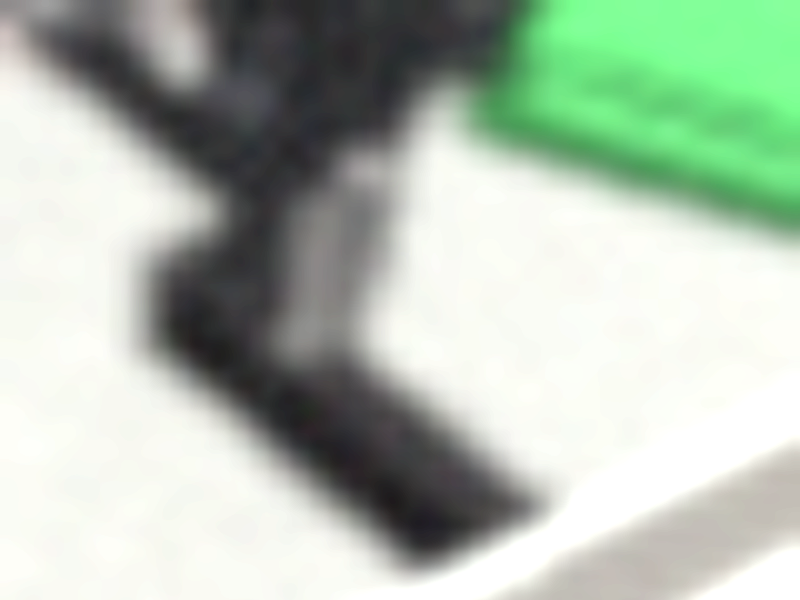

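The crop shows both fingers closed on top of the handle. The tips stand higher than the TCP reading says, or the pads rode up onto the bar. I reopen and feel downward in small steps.

```bash
python3 -m handwheel '[[0,0,-3,0,0,0],[0,0,-3,0,0,0],[0,0,-3,0,0,0]]'; python3 -m handwheel '[[0,0,0,0,0,0],[0,0,0,0,0,0],[0,0,0,0,0,0],[0,0,0,0,0,0]]' 6 60
python3 - <<'E'
from h import *
p=cams.camera("scene");im=cv2.resize(p["image"][160:230,260:340],(800,700),interpolation=cv2.INTER_CUBIC)[50:650]
cv2.imwrite("pics/d.png",cv2.convertScaleAbs(im,alpha=2.,beta=10))
s=readout.read_state();e=s["ee_pos"];print(e,s["contact_force"])
f=lambda w:((px(p,w)-[260,165])*10).round().tolist()
for dx in(-.03,0,.03):print(dx,[(z,f([e[0]+dx,e[1],e[2]+z])) for z in(0,.013,.03,.073)])
E
```

```text
t: 5.27
ee_pos: [0.4867, -0.109, 0.038]
tcp_rot: [2.285, 2.151, 0.004]
contact_force: [-0.9, 0.1, 0.5]
width: 0.0002
finger_force: 0.0
t: 5.6
ee_pos: [0.4848, -0.1085, 0.0358]
tcp_rot: [-2.287, -2.152, 0.001]
contact_force: [-0.1, 0.7, -0.3]
width: 0.0481
finger_force: 0.0
[ 0.48491632 -0.10859713  0.03591511] [-0.22446035  0.7329389   0.67422884]
-0.03 [(0, [465.0, 414.0]), (0.013, [468.0, 384.0]), (0.03, [471.0, 344.0]), (0.073, [480.0, 240.0])]
0 [(0, [399.0, 450.0]), (0.013, [401.0, 420.0]), (0.03, [403.0, 380.0]), (0.073, [411.0, 275.0])]
0.03 [(0, [330.0, 487.0]), (0.013, [332.0, 457.0]), (0.03, [334.0, 416.0]), (0.073, [340.0, 311.0])]
```

View pics/d.png

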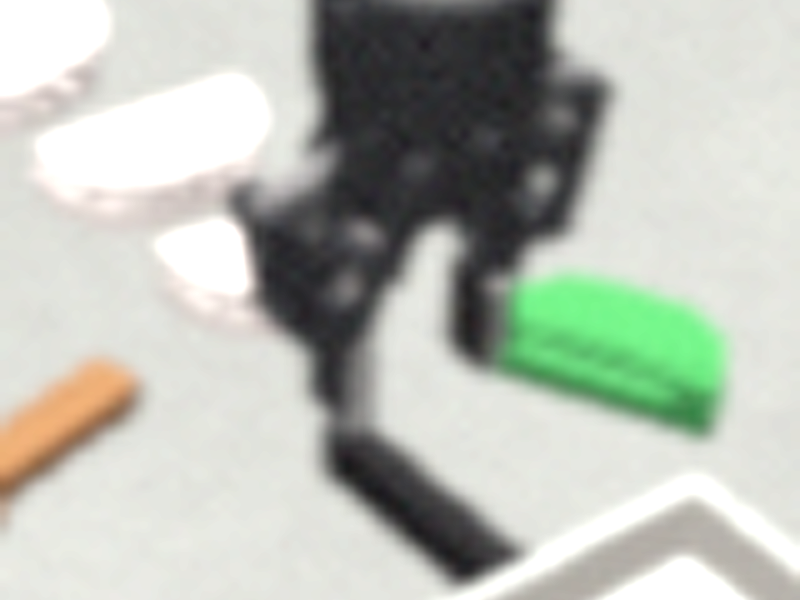

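The open fingertips at (350,425) and (478,360) sit about 17 mm above where the reported TCP projects. I feel my way down with force checks.

```bash
python3 -m handwheel '[[0,0,2,0,0,0],[0,0,3.5,0,0,0],[0,0,3.8,0,0,0],[0,0,3.8,0,0,0]]'; python3 -m handwheel '[[0,0,0.4,0,0,0],[0,0,0.8,0,0,0],[0,0,0.8,0,0,0]]';python3 - <<'E'
from h import *
p=cams.camera("scene");im=cv2.resize(p["image"][160:230,260:340],(800,700),interpolation=cv2.INTER_CUBIC)[50:650]
cv2.imwrite("pics/e.png",cv2.convertScaleAbs(im,alpha=2.,beta=10))
plan()
E
```

```text
t: 5.98
ee_pos: [0.4843, -0.1085, -0.0026]
tcp_rot: [-2.287, -2.151, 0.003]
contact_force: [0.5, -0.9, -0.2]
width: 0.0597
finger_force: 0.0
t: 6.23
ee_pos: [0.4853, -0.1086, -0.0097]
tcp_rot: [2.288, 2.153, -0.0]
contact_force: [-1.0, 1.6, -0.3]
width: 0.0602
finger_force: 0.0
t 6.3 tcp [ 0.4854 -0.1087 -0.0095] yaw 86.5 w 60.1 F [ 0.5 -0.5 -0.4]
```

View pics/e.png

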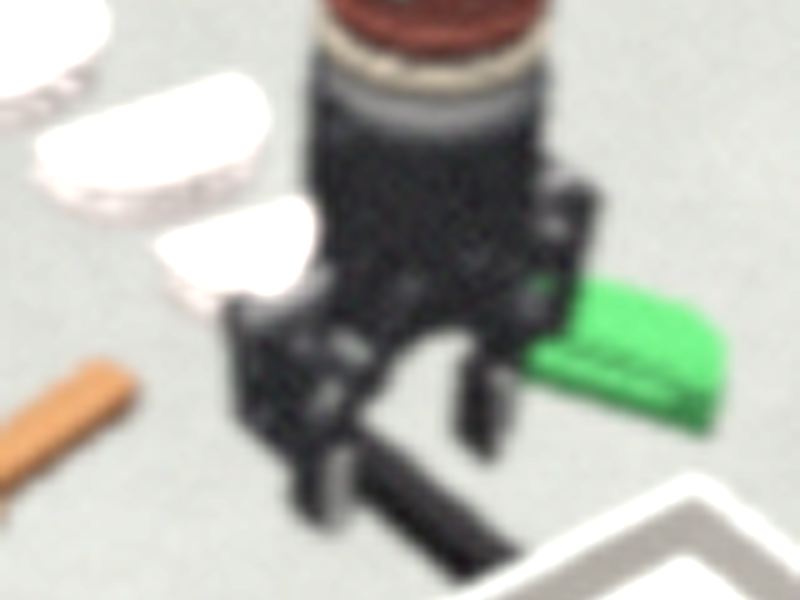

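The fingers now straddle the bar, and no table contact at a reported z of −0.0095 confirms the height offset. I close.

```bash
python3 -m handwheel '[[0,0,0.3,0,0,0],[0,0,0.3,0,0,0],[0,0,0.3,0,0,0],[0,0,0.3,0,0,0],[0,0,0.3,0,0,0],[0,0,0.3,0,0,0],[0,0,0.3,0,0,0],[0,0,0.3,0,0,0]]' 0 60
python3 - <<'E'
from h import *
p=cams.camera("scene");c=find(p,"tray");print(c)
plan((.485,-.109,-.013,87.5))
E
```

```text
t: 6.95
ee_pos: [0.4862, -0.1089, -0.0121]
tcp_rot: [2.287, 2.151, 0.002]
contact_force: [0.7, 0.1, 5.0]
width: 0.0149
finger_force: 60.7
[(0.79, array([0.496, 0.041, 0.003]))]
t 7.0 tcp [ 0.4862 -0.1089 -0.0122] yaw 86.5 w 14.6 F [ 1.1 -0.2  4.7]
-> [-0.02, -0.11, 0.08] [0.002, 0.0, -0.018]
```

```bash
python3 -m handwheel '[[0.5,-0.2,-0.2,0,0,0],[1,-0.4,-0.2,0,0,-0.01],[1.5,-0.6,-0.2,0,0,-0.018],[2,-0.8,-0.2,0,0,-0.018],[2.5,-0.9,-0.2,0,0,-0.018],[3,-1,-0.2,0,0,-0.018],[3,-1,-0.2,0,0,-0.018],[3,-1,-0.2,0,0,-0.018]]'
python3 - <<'E'
from h import *
p=cams.camera("top");cv2.imwrite("pics/f.png",cv2.resize(p["image"][190:320,70:270],(800,520),interpolation=cv2.INTER_CUBIC))
plan((.4881,.1457,-.012,87.5))
E
```

```text
t: 7.72
ee_pos: [0.4766, -0.0764, -0.0109]
tcp_rot: [-2.264, -2.175, 0.0]
contact_force: [0.2, 1.0, -4.8]
width: 0.0151
finger_force: 59.6
t 7.8 tcp [ 0.4767 -0.0767 -0.0108] yaw 87.7 w 15.0 F [ 0.3  1.1 -3.9]
-> [22.27, 0.25, 0.14] [-0.002, -0.001, 0.003]
```

View pics/f.png

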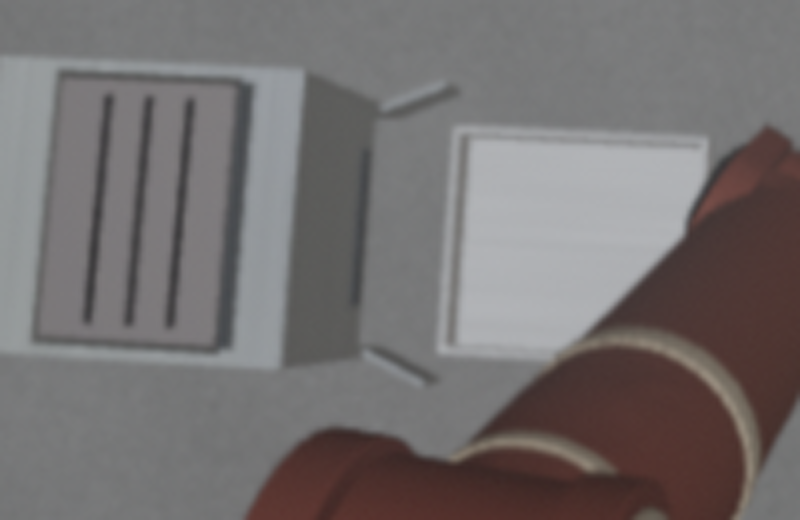

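The tray's front edge, (455,127)–(438,352) in the crop, is parallel to the box front. I measure the sideways offset against the wings and the roof.

```bash
python3 - <<'E'
from h import *
p=cams.camera("top")
W=lambda u,v,z:world(p,(u/4+70-.375,v/4+190-.375),z)[:2].round(4)
P={k:W(*v) for k,v in dict(trayA=(453,126,.035),trayB=(436,354,.035),trayC=(709,136,.035),tipA=(456,88,.045),tipB=(437,381,.045),inA=(380,110,.045),inB=(365,352,.045),roofA=(306,67,.2),roofB=(282,368,.2)).items()}
for k,v in P.items():print(k,v)
an=lambda a,b:np.degrees(np.arctan2(*(P[b]-P[a])[::-1])).round(2)
print("tray",an("trayA","trayB")-90,an("trayC","trayA"),"tip",an("tipA","tipB")-90,"in",an("inA","inB")-90,"roof",an("roofA","roofB")-90)
for a in("tray","tip","in","roof"):print(a,(P[a+"A"]+P[a+"B"])/2)
E
```

```text
trayA [0.5601 0.1568]
trayB [0.4094 0.1638]
trayC [ 0.5539 -0.0145]
tipA [0.5844 0.1532]
tipB [0.3924 0.1602]
inA [0.5696 0.2037]
inB [0.4107 0.2082]
roofA [0.5762 0.2023]
roofB [0.4076 0.2092]
tray 87.34 87.93 tip 87.91 in 88.38 roof 87.66
tray [0.48475 0.1603 ]
tip [0.4884 0.1567]
in [0.49015 0.20595]
roof [0.4919  0.20575]
```

```bash
python3 -m handwheel '[[0.5,0.4,0.1,0,0,0],[1,0.4,0.1,0,0,0],[1.5,0.4,0.1,0,0,0],[2,0.4,0.1,0,0,0],[2.5,0.4,0.1,0,0,0],[3,0.4,0.1,0,0,0],[3.5,0.4,0.1,0,0,0],[4,0.4,0.1,0,0,0],[4.5,0.4,0.1,0,0,0],[5,0.4,0.1,0,0,0],[5.5,0.4,0.1,0,0,0],[6,0.4,0.1,0,0,0],[6,0.4,0.1,0,0,0]]'
python3 - <<'E'
from h import *
p=cams.camera("top");cv2.imwrite("pics/g.png",cv2.resize(p["image"][190:320,70:270],(800,520),interpolation=cv2.INTER_CUBIC))
plan((.489,.143,-.012,87.7))
E
```

```text
t: 8.9
ee_pos: [0.4838, -0.0162, -0.0117]
tcp_rot: [-2.266, -2.174, -0.001]
contact_force: [1.0, 1.2, -3.4]
width: 0.0146
finger_force: 59.7
t 8.9 tcp [ 0.4838 -0.0163 -0.0117] yaw 87.6 w 14.8 F [-0.1  1.9 -3.5]
-> [15.94, -0.13, 0.06] [-0.001, -0.002, -0.001]
```

View pics/g.png

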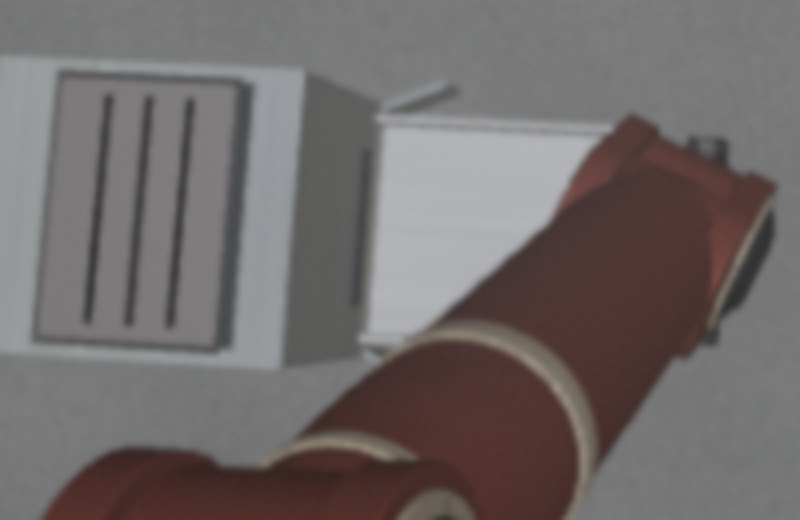

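The tray's front edge, at crop x≈375, is entering the mouth centred and with low force. I go on.

```bash
python3 -m handwheel '[[0.6,0,0,0,0,0],[1.2,0,0,0,0,0],[1.8,0,0,0,0,0],[2.4,0,0,0,0,0],[3,0,0,0,0,0],[3.6,0,0,0,0,0],[4,0,0,0,0,0],[4,0,0,0,0,0]]'
python3 -m handwheel '[[0.6,0,0,0,0,0],[1.2,0,0,0,0,0],[1.8,0,0,0,0,0],[2.4,0,0,0,0,0],[3,0,0,0,0,0],[3.6,0,0,0,0,0],[4,0,0,0,0,0],[4,0,0,0,0,0]]'
```

```text
t: 9.62
ee_pos: [0.4854, 0.0238, -0.0117]
tcp_rot: [-2.265, -2.175, -0.001]
contact_force: [0.7, 2.1, -3.5]
width: 0.0146
finger_force: 59.7
t: 10.28
ee_pos: [0.4872, 0.0638, -0.0117]
tcp_rot: [-2.265, -2.175, -0.001]
contact_force: [-0.1, 2.2, -3.7]
width: 0.015
finger_force: 59.7
```

```bash
python3 -m handwheel '[[0.6,0,0,0,0,0],[1.2,0,0,0,0,0],[1.8,0,0,0,0,0],[2.4,0,0,0,0,0],[3,0,0,0,0,0],[3.6,0,0,0,0,0],[4.2,0,0,0,0,0],[4.8,0,0,0,0,0],[5.4,0,0,0,0,0],[6,0,0,0,0,0],[6.6,0,0,0,0,0],[7,0,0,0,0,0],[7,0,0,0,0,0]]'
python3 -m handwheel '[[0.2,0,0,0,0,0],[0.4,0,0,0,0,0],[0.6,0,0,0,0,0],[0.6,0,0,0,0,0],[0.6,0,0,0,0,0]]'
python3 -m handwheel '[[0.15,0,0,0,0,0],[0.3,0,0,0,0,0],[0.3,0,0,0,0,0],[0.3,0,0,0,0,0]]'
```

```text
t: 11.37
ee_pos: [0.4902, 0.1337, -0.0117]
tcp_rot: [-2.266, -2.175, -0.002]
contact_force: [0.0, 0.7, -2.8]
width: 0.0146
finger_force: 59.7
t: 11.78
ee_pos: [0.4904, 0.1376, -0.0116]
tcp_rot: [-2.269, -2.173, 0.0]
contact_force: [-1.2, -1.0, -2.5]
width: 0.0151
finger_force: 38.5
t: 12.12
ee_pos: [0.4906, 0.1407, -0.0116]
tcp_rot: [-2.269, -2.173, -0.0]
contact_force: [-0.2, -1.2, -2.9]
width: 0.0148
finger_force: 64.3
```

```bash
python3 -m handwheel '[[0.15,0,0,0,0,0],[0.3,0,0,0,0,0],[0.3,0,0,0,0,0],[0.3,0,0,0,0,0]]';python3 -m handwheel '[[0.15,0,0,0,0,0],[0.3,0,0,0,0,0],[0.3,0,0,0,0,0],[0.3,0,0,0,0,0]]'
python3 - <<'E'
from h import *
p=cams.camera("scene");cv2.imwrite("pics/i.png",cv2.resize(p["image"][190:330,270:470],(800,560),interpolation=cv2.INTER_CUBIC));plan()
E
```

```text
t: 12.45
ee_pos: [0.4907, 0.1439, -0.0116]
tcp_rot: [-2.268, -2.173, -0.0]
contact_force: [-0.5, -0.2, -3.5]
width: 0.0152
finger_force: 64.3
t: 12.78
ee_pos: [0.4913, 0.1448, -0.0115]
tcp_rot: [2.268, 2.171, -0.002]
contact_force: [0.6, -5.4, -2.2]
width: 0.0148
finger_force: 64.3
t 12.8 tcp [ 0.4913  0.1447 -0.0116] yaw 87.5 w 14.6 F [ 0.2 -5.3 -2.5]
```

View pics/i.png

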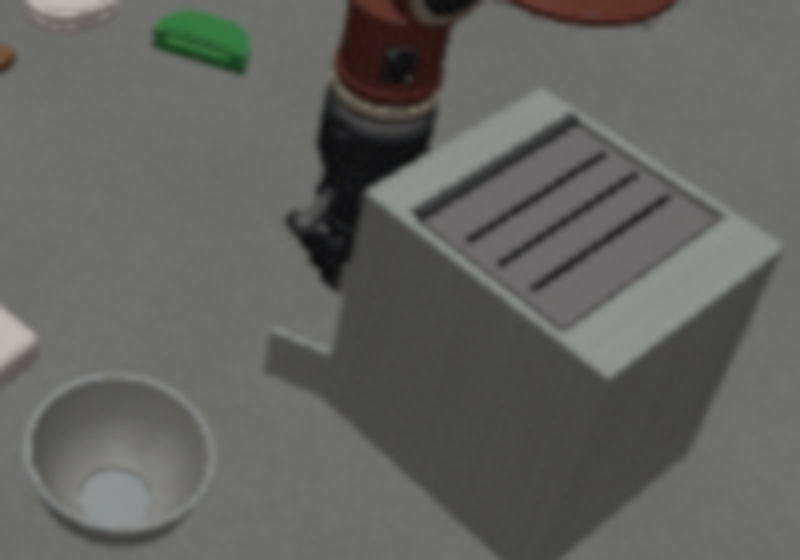

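```bash
python3 -m handwheel '[[0.15,0,0,0,0,0],[0.3,0,0,0,0,0],[0.3,0,0,0,0,0],[0.3,0,0,0,0,0]]';python3 -m handwheel '[[0.2,0,0,0,0,0],[0.4,0,0,0,0,0],[0.4,0,0,0,0,0],[0.4,0,0,0,0,0]]'
```

```text
t: 13.17
ee_pos: [0.4916, 0.1448, -0.0115]
tcp_rot: [2.267, 2.167, -0.005]
contact_force: [1.5, -9.9, -2.2]
width: 0.014
finger_force: 64.4
t: 13.5
ee_pos: [0.4916, 0.1446, -0.0115]
tcp_rot: [2.267, 2.162, -0.011]
contact_force: [0.2, -16.5, -0.6]
width: 0.0143
finger_force: 64.6
```

Hard stop at y = 0.1448, the expected home position. I relax the push, release, rise and look.

```bash
python3 -m handwheel '[[-0.8,0,0,0,0,0],[-0.8,0,0,0,0,0],[-0.8,0,0,0,0,0]]'; python3 -m handwheel '[[0,0,0,0,0,0],[0,0,0,0,0,0],[0,0,0,0,0,0],[0,0,0,0,0,0],[0,0,-4,0,0,0],[0,0,-8,0,0,0],[0,0,-12,0,0,0],[-4,0,-16,0,0,0],[-8,0,-20,0,0,0],[-12,0,-20,0,0,0],[-16,0,-20,0,0,0],[-20,0,-20,0,0,0],[-24,0,-20,0,0,0],[-24,0,-20,0,0,0]]' 6.5 60
python3 - <<'E'
from h import *
p=cams.camera("top")
for t in tools(p):print(t)
P=p["image"];cv2.imwrite("pics/j.png",cv2.resize(P[190:320,70:270],(800,520),interpolation=cv2.INTER_CUBIC));plan()
E
```

```text
t: 13.75
ee_pos: [0.491, 0.1448, -0.0116]
tcp_rot: [2.269, 2.172, -0.0]
contact_force: [0.5, -4.9, -2.4]
width: 0.0146
finger_force: 64.3
t: 14.92
ee_pos: [0.4797, -0.1006, 0.1897]
tcp_rot: [2.274, 2.162, -0.001]
contact_force: [-0.2, -0.1, 0.3]
width: 0.0651
finger_force: 0.0
('spat', array([ 0.5698, -0.2117]), 10.5, 112, 27, np.int32(301))
('spat', array([ 0.5713, -0.3037]), -1.2, 112, 27, np.int32(291))
('spat', array([ 0.5651, -0.4105]), -5.5, 113, 28, np.int32(264))
('press', array([ 0.4235, -0.3911]), 10.1, 85, 42, np.int32(444))
('press', array([ 0.4245, -0.2294]), -13.8, 86, 43, np.int32(460))
('press', array([ 0.4206, -0.3082]), -9.0, 86, 42, np.int32(453))
t 15.0 tcp [ 0.4796 -0.1025  0.1897] yaw 86.9 w 64.9 F [-0.3 -3.2  0.6]
```

View pics/j.png

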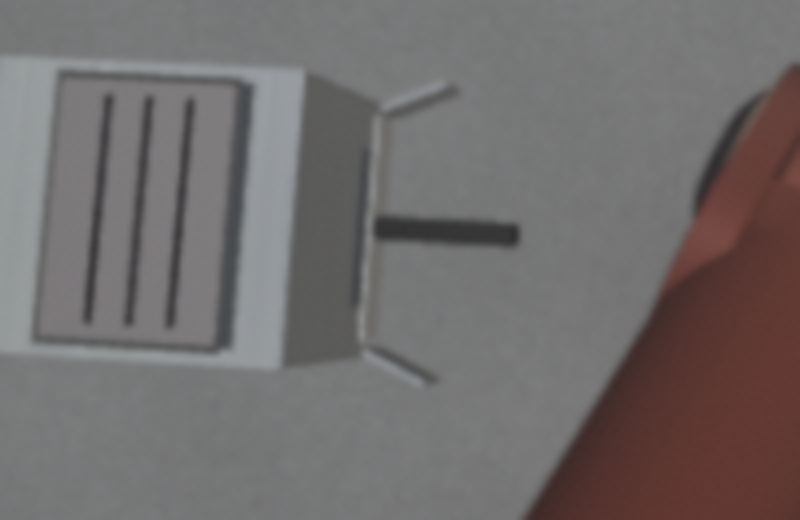

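The tray sits home: its rear rim is at the wing roots, crop x≈375, and the handle stands out to (518,236). I check that number and plan the first press.

```bash
cat >> h.py <<'E'
BOX=(np.array([.4945,.2962]),np.radians(87.7))
def box(x,y):
    c,s=np.cos(BOX[1]),np.sin(BOX[1]);return BOX[0]+[c*x-s*y,s*x+c*y]
E
python3 - <<'E'
from h import *
p=cams.camera("top")
e=world(p,(518/4+69.6,236/4+189.6),.033);print("handle end",e,"expected",box(-.182,0), find(p,"flap"))
plan((.4245,-.2294,.08,166.2),(.4245,-.2294,-.012,166.2))
E
```

```text
handle end [0.48728921 0.11175168 0.033     ] expected [0.48719601 0.11434662] [(0.84, array([0.492, 0.297, 0.2  ])), (0.47, array([0.493, 0.274, 0.202]))]
t 15.1 tcp [ 0.4803 -0.0953  0.1887] yaw 87.3 w 65.0 F [ 0.2  1.5 -0.9]
-> [-13.66, -4.96, 10.86] [0.001, 0.0, -1.376]
-> [-13.66, -4.96, 20.06] [0.001, 0.0, -1.376]
```

```bash
python3 -m handwheel '[[-2,-1,4,0,0,-0.12],[-4,-2,6,0,0,-0.24],[-7,-3,8,0,0,-0.36],[-10,-4,10.8,0,0,-0.48],[-13.7,-5,10.8,0,0,-0.6],[-13.7,-5,10.8,0,0,-0.72],[-13.7,-5,10.8,0,0,-0.84],[-13.7,-5,10.8,0,0,-0.96],[-13.7,-5,10.8,0,0,-1.08],[-13.7,-5,10.8,0,0,-1.2],[-13.7,-5,10.8,0,0,-1.376],[-13.7,-5,10.8,0,0,-1.376],[-13.7,-5,10.8,0,0,-1.376],[-13.7,-5,10.8,0,0,-1.376],[-13.7,-5,10.8,0,0,-1.376]]' 6.2
python3 - <<'E'
from h import *
p=cams.camera("top")
for t in tools(p):print(t)
plan((.4245,-.2294,-.012,166.2))
E
```

```text
t: 16.32
ee_pos: [0.4252, -0.2277, 0.0804]
tcp_rot: [0.371, 3.12, 0.001]
contact_force: [-0.2, 0.1, 1.3]
width: 0.062
finger_force: 0.0
('spat', array([ 0.5695, -0.2101]), 7.5, 112, 27, np.int32(292))
('spat', array([ 0.5711, -0.3049]), 0.3, 112, 28, np.int32(292))
('spat', array([ 0.565 , -0.4074]), -10.0, 113, 28, np.int32(264))
('press', array([ 0.4241, -0.3952]), 11.1, 85, 33, np.int32(263))
t 16.4 tcp [ 0.4251 -0.228   0.0804] yaw 166.4 w 61.9 F [-0.4  0.2 -0.2]
-> [0.02, -0.15, 9.24] [0.0, -0.0, 0.004]
```

```bash
python3 -m handwheel '[[0,-0.15,3,0,0,0],[0,-0.15,6,0,0,0],[0,-0.15,7.5,0,0,0],[0,-0.15,8.5,0,0,0],[0,-0.15,9.2,0,0,0],[0,-0.15,9.2,0,0,0],[0,-0.15,9.2,0,0,0]]'; python3 -m handwheel '[[0,0,0,0,0,0],[0,0,0,0,0,0],[0,0,0,0,0,0],[0,0,0,0,0,0],[0,0,0,0,0,0],[0,0,0,0,0,0]]' 0 70; python3 -m handwheel '[[0,0,-2,0,0,0],[0,0,-5,0,0,0],[0,0,-9,0,0,0],[0,0,-13,0,0,0],[0,0,-17,0,0,0],[0,0,-21,0,0,0],[0,0,-25,0,0,0],[0,0,-29,0,0,0],[0,0,-33,0,0,0],[0,0,-33,0,0,0],[0,0,-33,0,0,0]]'
python3 - <<'E'
from h import *
plan((*box(.015,0),.32,177.7),(*box(.015,0),.22,177.7))
E
```

```text
t: 16.95
ee_pos: [0.4247, -0.2306, -0.0113]
tcp_rot: [0.373, 3.119, -0.0]
contact_force: [-0.1, 0.2, 0.8]
width: 0.0621
finger_force: 0.0
t: 17.45
ee_pos: [0.4251, -0.2306, -0.0101]
tcp_rot: [0.372, 3.117, -0.001]
contact_force: [-0.6, 0.2, 5.6]
width: 0.0397
finger_force: 70.4
t: 18.37
ee_pos: [0.4249, -0.2309, 0.3211]
tcp_rot: [0.372, 3.113, -0.003]
contact_force: [0.0, -0.2, -2.2]
width: 0.0398
finger_force: 71.7
t 18.4 tcp [ 0.4249 -0.2309  0.3211] yaw 166.4 w 39.8 F [ 0.  -0.2 -2.2]
-> [5.95, 54.33, 0.01] [-0.002, 0.006, -0.198]
-> [6.01, 54.34, 10.01] [-0.002, 0.006, -0.198]
```

```bash
python3 -m handwheel '[[0,3,0,0,0,0],[1,7,0,0,0,-0.05],[1,11,0,0,0,-0.1],[2,15,0,0,0,-0.15],[2,19,0,0,0,-0.2],[3,23,0,0,0,-0.2],[3,27,0,0,0,-0.2],[4,31,0,0,0,-0.2],[4,35,0,0,0,-0.2],[5,39,0,0,0,-0.2],[5,43,0,0,0,-0.2],[6,47,0,0,0,-0.2],[6,50,0,0,0,-0.2],[6,53,0,0,0,-0.2],[6,54.3,0,0,0,-0.2],[6,54.3,0,0,0,-0.2],[6,54.3,0,0,0,-0.2],[6,54.3,0,0,0,-0.2]]'
python3 - <<'E'
from h import *
plan((*box(.015,0),.22,177.7),(*box(.015,0),.12,177.7))
E
```

```text
t: 19.87
ee_pos: [0.4935, 0.3093, 0.3171]
tcp_rot: [-0.062, -3.139, 0.005]
contact_force: [0.1, -0.1, -2.0]
width: 0.0397
finger_force: 71.7
t 19.9 tcp [0.4935 0.3093 0.3171] yaw 177.7 w 39.7 F [ 0.1 -0.1 -2. ]
-> [-0.17, 0.22, 9.71] [-0.003, -0.002, 0.001]
-> [-0.19, 0.26, 19.71] [-0.003, -0.002, 0.001]
```

```bash
python3 -m handwheel '[[0,0,1,0,0,0.12],[0,0,2,0,0,0.24],[0,0,3,0,0,0.36],[0,0,4,0,0,0.48],[0,0,4,0,0,0.6],[0,0,4,0,0,0.72],[0,0,4,0,0,0.84],[0,0,4,0,0,0.96],[0,0,4,0,0,1.08],[0,0,4,0,0,1.2],[0,0,4,0,0,1.32],[0,0,4,0,0,1.44],[0,0,4,0,0,1.57],[0,0,4,0,0,1.57],[0,0,4,0,0,1.57],[0,0,4,0,0,1.57]]'
python3 - <<'E'
from h import *
plan((*box(.004,.02),.22,87.7),(*box(.004,.02),.112,87.7))
E
```

```text
t: 21.2
ee_pos: [0.4939, 0.3104, 0.2785]
tcp_rot: [2.261, 2.181, -0.001]
contact_force: [-0.4, 0.0, -1.7]
width: 0.0396
finger_force: 71.7
t 21.2 tcp [0.4939 0.3104 0.2785] yaw 88.0 w 39.6 F [-0.4  0.  -1.7]
-> [-1.01, -1.89, 5.85] [-0.0, 0.0, 0.004]
-> [-1.0, -1.89, 16.65] [-0.0, 0.0, 0.004]
```

Lower onto the flap in stages, with force readings.

```bash
python3 -m handwheel '[[-1,-1.9,2,0,0,0],[-1,-1.9,4,0,0,0],[-1,-1.9,6,0,0,0],[-1,-1.9,7,0,0,0],[-1,-1.9,8,0,0,0],[-1,-1.9,9,0,0,0],[-1,-1.9,10,0,0,0],[-1,-1.9,10,0,0,0]]'; python3 -m handwheel '[[0,0,1,0,0,0],[0,0,2,0,0,0],[0,0,3,0,0,0],[0,0,3,0,0,0]]'; python3 -m handwheel '[[0,0,1,0,0,0],[0,0,2,0,0,0],[0,0,3,0,0,0],[0,0,3.6,0,0,0],[0,0,3.6,0,0,0],[0,0,3.6,0,0,0]]'
```

```text
t: 21.87
ee_pos: [0.475, 0.3018, 0.1782]
tcp_rot: [2.261, 2.18, -0.001]
contact_force: [-0.4, -1.3, 0.9]
width: 0.0398
finger_force: 72.0
t: 22.2
ee_pos: [0.4746, 0.303, 0.1472]
tcp_rot: [-2.261, -2.181, -0.001]
contact_force: [1.0, 1.2, -2.4]
width: 0.0396
finger_force: 71.7
t: 22.7
ee_pos: [0.4742, 0.3016, 0.1115]
tcp_rot: [-2.263, -2.179, 0.003]
contact_force: [1.3, 1.4, -2.7]
width: 0.04
finger_force: 72.1
```

```bash
python3 -m handwheel '[[0,0,0,0,0,0],[0,0,0,0,0,0],[0,0,0,0,0,0],[0,0,0,0,0,0],[0,0,0,0,0,0],[0,0,0,0,0,0]]' 6; python3 -m handwheel '[[0,0,-3,0,0,0],[0,0,-6,0,0,0],[0,0,-10,0,0,0],[0,0,-14,0,0,0],[0,0,-18,0,0,0],[0,0,-20,0,0,0],[0,0,-20,0,0,0],[0,0,-20,0,0,0]]'
python3 - <<'E'
from h import *
p=cams.camera("top")
for t in tools(p):print(t)
s=cams.camera("scene");print(find(s,"press1"),find(s,"flap"),s["image"][240:250,405:420].reshape(-1,3).mean(0),px(s,[.4945,.2962,.2]))
cv2.imwrite("pics/k.png",s["image"]);cv2.imwrite("pics/k2.png",p["image"])
plan((.4206,-.3082,.1,171))
E
```

```text
t: 23.2
ee_pos: [0.482, 0.3017, 0.1153]
tcp_rot: [2.261, 2.171, 0.02]
contact_force: [10.0, -0.7, 1.7]
width: 0.0598
finger_force: 0.5
t: 23.87
ee_pos: [0.4746, 0.3016, 0.3139]
tcp_rot: [2.262, 2.179, 0.003]
contact_force: [0.8, 0.5, -0.8]
width: 0.06
finger_force: 0.0
('spat', array([ 0.5698, -0.2117]), 10.5, 112, 27, np.int32(295))
('spat', array([ 0.5711, -0.3049]), 0.3, 112, 28, np.int32(300))
('spat', array([ 0.5653, -0.4066]), -11.2, 112, 28, np.int32(275))
('press', array([ 0.4232, -0.391 ]), 10.6, 84, 41, np.int32(429))
('press', array([ 0.4199, -0.3083]), -8.9, 83, 40, np.int32(430))
[(0.83, array([ 0.375, -0.119,  0.027])), (0.79, array([ 0.428, -0.308,  0.02 ])), (0.61, array([ 0.443, -0.384,  0.024]))] [(0.98, array([0.501, 0.301, 0.201]))] [90.49333333 89.62666667 92.41333333] [412.77083986 244.21499219]
t 24.1 tcp [0.4734 0.3014 0.3106] yaw 87.9 w 60.2 F [-0.9  0.3  0.1]
-> [-61.06, -2.95, 21.23] [-0.005, -0.0, -1.451]
```

Press 1 is posted: it no longer shows and the flap is detected level. Opening pushed sideways with 10 N, so the next presses go in at the middle and shallower. Next, press 2.

```bash
python3 -m handwheel '[[-4,0,0,0,0,-0.12],[-8,0,0,0,0,-0.24],[-12,0,0,0,0,-0.36],[-16,0,0,0,0,-0.48],[-20,-1,0,0,0,-0.6],[-24,-1,0,0,0,-0.72],[-28,-1,2,0,0,-0.84],[-32,-2,4,0,0,-0.96],[-36,-2,6,0,0,-1.08],[-40,-2,8,0,0,-1.2],[-44,-3,10,0,0,-1.32],[-48,-3,12,0,0,-1.45],[-51,-3,14,0,0,-1.45],[-54,-3,16,0,0,-1.45],[-57,-3,18,0,0,-1.45],[-60,-3,20,0,0,-1.45],[-61,-3,21,0,0,-1.45],[-61,-3,21,0,0,-1.45],[-61,-3,21,0,0,-1.45],[-61,-3,21,0,0,-1.45]]' 6.2
python3 - <<'E'
from h import *
p=cams.camera("top")
a=cv2.imread("pics/top0.png")[205:280,75:140].astype(int);print("flap diff",np.abs(a-p["image"][205:280,75:140]).mean())
for t in tools(p):print(t)
s=cams.camera("scene");print(find(s,"press1"))
plan((.4202,-.3083,-.012,171))
E
```

```text
t: 25.73
ee_pos: [0.4214, -0.3053, 0.1015]
tcp_rot: [-0.248, -3.13, -0.003]
contact_force: [-0.6, -0.1, 0.1]
width: 0.062
finger_force: 0.0
flap diff 7.977572649572649
('spat', array([ 0.5695, -0.2118]), 10.5, 112, 27, np.int32(285))
('spat', array([ 0.5711, -0.3049]), 0.3, 112, 28, np.int32(301))
('spat', array([ 0.565 , -0.4079]), -9.0, 113, 28, np.int32(259))
[(0.81, array([ 0.376, -0.118,  0.026])), (0.64, array([ 0.44 , -0.388,  0.024])), (0.55, array([ 0.43 , -0.303,  0.02 ])), (0.37, array([0.561, 0.318, 0.174])), (0.21, array([0.728, 0.168, 0.033]))]
t 25.9 tcp [ 0.423  -0.3045  0.1032] yaw 171.1 w 62.1 F [ 0.   0.5 -0.4]
-> [0.23, -0.43, 11.52] [0.001, 0.001, 0.003]
```

```bash
python3 -m handwheel '[[0.1,-0.2,3,0,0,0],[0.1,-0.2,6,0,0,0],[0.1,-0.2,9,0,0,0],[0.1,-0.2,10.3,0,0,0],[0.1,-0.2,11.3,0,0,0],[0.1,-0.2,11.3,0,0,0],[0.1,-0.2,11.3,0,0,0]]'; python3 -m handwheel '[[0,0,0,0,0,0],[0,0,0,0,0,0],[0,0,0,0,0,0],[0,0,0,0,0,0],[0,0,0,0,0,0],[0,0,0,0,0,0]]' 0 70; python3 -m handwheel '[[0,0,-2,0,0,0],[0,0,-5,0,0,0],[0,0,-9,0,0,0],[0,0,-13,0,0,0],[0,0,-17,0,0,0],[0,0,-21,0,0,0],[0,0,-25,0,0,0],[0,0,-29,0,0,0],[0,0,-32,0,0,0],[0,0,-32,0,0,0],[0,0,-32,0,0,0]]'
python3 - <<'E'
from h import *
p=cams.camera("top");a=cv2.imread("pics/top0.png").astype(int);d=np.abs(a-p["image"]).max(2)
print("flap",d[205:280,75:140].mean(),(d[205:280,75:140]>40).sum(),"bg",d[300:370,150:200].mean(),(d[300:370,150:200]>40).sum())
plan((*box(.004,0),.28,87.7))
E
```

```text
t: 26.47
ee_pos: [0.4216, -0.3078, -0.0099]
tcp_rot: [0.245, 3.131, -0.001]
contact_force: [-0.1, -0.5, -0.4]
width: 0.062
finger_force: 0.0
t: 26.97
ee_pos: [0.4218, -0.3086, -0.0086]
tcp_rot: [0.247, 3.129, -0.002]
contact_force: [-0.2, 0.8, 6.3]
width: 0.0395
finger_force: 70.1
t: 27.88
ee_pos: [0.421, -0.3084, 0.3118]
tcp_rot: [0.247, 3.127, -0.004]
contact_force: [0.1, -0.5, -3.1]
width: 0.0398
finger_force: 71.6
flap 8.557538461538462 0 bg 8.499714285714285 0
t 27.9 tcp [ 0.42   -0.3076  0.3096] yaw 171.0 w 39.5 F [-0.6  0.3 -2.1]
-> [2.18, 61.2, 2.97] [0.0, 0.0, 1.453]
```

Flap confirmed shut: its region shows no change from the first picture. I carry press 2.

```bash
python3 -m handwheel '[[0,3,0,0,0,0.1],[0,7,0,0,0,0.2],[0,11,0,0,0,0.3],[0,15,0,0,0,0.4],[0,19,0,0,0,0.5],[1,23,0,0,0,0.6],[1,27,0,0,0,0.7],[1,31,0,0,0,0.8],[1,35,0,0,0,0.9],[2,39,0,0,0,1],[2,43,0,0,0,1.1],[2,47,0,0,0,1.2],[2.2,51,0,0,0,1.3],[2.2,55,0,0,0,1.4],[2.2,58,0,0,0,1.45],[2.2,61.2,1,0,0,1.45],[2.2,61.2,3,0,0,1.45],[2.2,61.2,3,0,0,1.45],[2.2,61.2,3,0,0,1.45],[2.2,61.2,3,0,0,1.45]]'
python3 - <<'E'
from h import *
plan((*box(.004,0),.18,87.7),(*box(.004,0),.122,87.7))
E
```

```text
t: 29.6
ee_pos: [0.4952, 0.2981, 0.2789]
tcp_rot: [2.264, 2.177, -0.003]
contact_force: [-0.3, -0.3, -1.1]
width: 0.0398
finger_force: 71.6
t 29.6 tcp [0.4952 0.2981 0.2789] yaw 87.8 w 39.8 F [-0.3 -0.3 -1.1]
-> [0.23, -0.05, 9.89] [-0.001, 0.002, 0.001]
-> [0.24, -0.05, 15.69] [-0.001, 0.002, 0.001]
```

```bash
python3 -m handwheel '[[0.2,0,3,0,0,0],[0.2,0,6,0,0,0],[0.2,0,8,0,0,0],[0.2,0,9,0,0,0],[0.2,0,10,0,0,0],[0.2,0,11,0,0,0],[0.2,0,12,0,0,0],[0.2,0,13,0,0,0],[0.2,0,14,0,0,0],[0.2,0,15,0,0,0],[0.2,0,15.7,0,0,0],[0.2,0,15.7,0,0,0]]'; python3 -m handwheel '[[0,0,0,0,0,0],[0,0,0,0,0,0],[0,0,0,0,0,0],[0,0,0,0,0,0],[0,0,0,0,0,0],[0,0,0,0,0,0]]' 5.5;  python3 -m handwheel '[[0,0,-3,0,0,0],[0,0,-6,0,0,0],[0,0,-10,0,0,0],[0,0,-14,0,0,0],[0,0,-18,0,0,0],[0,0,-19,0,0,0],[0,0,-19,0,0,0],[0,0,-19,0,0,0]]'
python3 - <<'E'
from h import *
p=cams.camera("top")
for t in tools(p):print(t)
plan((.4232,-.391,.1,190.6))
E
```

```text
t: 30.6
ee_pos: [0.4942, 0.3008, 0.1202]
tcp_rot: [-2.262, -2.18, 0.006]
contact_force: [-0.2, 1.8, -1.7]
width: 0.0396
finger_force: 71.5
t: 31.1
ee_pos: [0.4955, 0.3017, 0.1229]
tcp_rot: [2.262, 2.18, 0.001]
contact_force: [0.3, 0.1, 0.8]
width: 0.0549
finger_force: 0.5
t: 31.77
ee_pos: [0.4949, 0.3015, 0.3123]
tcp_rot: [2.262, 2.18, 0.0]
contact_force: [-0.1, 0.9, -0.6]
width: 0.055
finger_force: 0.0
('spat', array([ 0.5696, -0.2111]), 8.8, 112, 28, np.int32(292))
('spat', array([ 0.5711, -0.3049]), 0.3, 112, 28, np.int32(295))
('spat', array([ 0.5652, -0.4104]), -5.7, 113, 28, np.int32(283))
('press', array([ 0.4232, -0.391 ]), 10.6, 84, 41, np.int32(429))
t 31.8 tcp [0.4943 0.3011 0.3109] yaw 87.9 w 54.8 F [-0.1 -0.2 -1.1]
-> [-69.39, -4.49, 21.22] [-0.003, -0.001, -1.793]
```

```bash
python3 -m handwheel '[[-4,0,0,0,0,0.12],[-8,0,0,0,0,0.24],[-12,0,0,0,0,0.36],[-16,0,0,0,0,0.48],[-20,-1,0,0,0,0.6],[-24,-1,0,0,0,0.72],[-28,-1,0,0,0,0.84],[-32,-2,2,0,0,0.96],[-36,-2,4,0,0,1.08],[-40,-2,6,0,0,1.2],[-44,-3,8,0,0,1.32],[-48,-3,10,0,0,1.349],[-52,-3,12,0,0,1.349],[-55.5,-4,14,0,0,1.349],[-59,-4,16,0,0,1.349],[-62.5,-4.5,18,0,0,1.349],[-66,-4.5,20,0,0,1.349],[-69.4,-4.5,21,0,0,1.349],[-69.4,-4.5,21,0,0,1.349],[-69.4,-4.5,21,0,0,1.349]]' 6.2;python3 -m handwheel '[[0,0,0,0,0,0],[0,0,0,0,0,0],[0,0,0,0,0,0]]'
python3 - <<'E'
from h import *
s=cams.camera("scene");print(find(s,"press1"))
plan((.4234,-.391,-.012,10.6))
E
```

```text
t: 33.48
ee_pos: [0.4206, -0.3926, 0.0991]
tcp_rot: [-3.127, -0.279, 0.01]
contact_force: [0.3, 0.4, -0.4]
width: 0.0621
finger_force: 0.0
t: 33.73
ee_pos: [0.4256, -0.3877, 0.1026]
tcp_rot: [-3.126, -0.295, -0.001]
contact_force: [0.5, 0.9, 0.3]
width: 0.0621
finger_force: 0.0
[(0.74, array([ 0.381, -0.118,  0.025]))]
t 33.8 tcp [ 0.4256 -0.3884  0.103 ] yaw 10.8 w 62.3 F [-0.3 -0.1 -0.2]
-> [-0.28, 0.22, 11.5] [-0.0, -0.001, 0.003]
```

```bash
python3 -m handwheel '[[-0.2,0.2,3,0,0,0],[-0.2,0.2,6,0,0,0],[-0.2,0.2,9,0,0,0],[-0.2,0.2,10.4,0,0,0],[-0.2,0.2,11.4,0,0,0],[-0.2,0.2,11.4,0,0,0],[-0.2,0.2,11.4,0,0,0]]'; python3 -m handwheel '[[0,0,0,0,0,0],[0,0,0,0,0,0],[0,0,0,0,0,0],[0,0,0,0,0,0],[0,0,0,0,0,0],[0,0,0,0,0,0]]' 0 70; python3 -m handwheel '[[0,0,-2,0,0,0],[0,0,-5,0,0,0],[0,0,-9,0,0,0],[0,0,-13,0,0,0],[0,0,-17,0,0,0],[0,0,-21,0,0,0],[0,0,-25,0,0,0],[0,0,-29,0,0,0],[0,0,-32,0,0,0],[0,0,-32,0,0,0],[0,0,-32,0,0,0]]'
python3 - <<'E'
from h import *
plan((*box(.004,-.005),.28,87.7))
E
```

```text
t: 34.42
ee_pos: [0.4235, -0.3925, -0.011]
tcp_rot: [3.127, 0.291, 0.001]
contact_force: [0.2, -0.8, 0.5]
width: 0.0621
finger_force: 0.0
t: 34.92
ee_pos: [0.4239, -0.3932, -0.0095]
tcp_rot: [3.126, 0.29, 0.004]
contact_force: [-0.1, 1.3, 5.2]
width: 0.0397
finger_force: 71.0
t: 35.83
ee_pos: [0.4231, -0.3932, 0.311]
tcp_rot: [3.125, 0.289, 0.006]
contact_force: [-0.4, 0.0, -1.8]
width: 0.0395
finger_force: 71.1
t 35.8 tcp [ 0.4231 -0.3932  0.311 ] yaw 10.6 w 39.5 F [-0.4  0.  -1.8]
-> [20.23, -66.75, 2.9] [0.006, -0.0, -1.346]
```

```bash
python3 -m handwheel '[[1,-3,0,0,0,0],[2,-6.5,0,0,0,-0.1],[3,-10,0,0,0,-0.2],[4,-13.5,0,0,0,-0.3],[5,-17,0,0,0,-0.4],[6,-20.5,0,0,0,-0.5],[7,-24,0,0,0,-0.6],[8,-27.5,0,0,0,-0.7],[9,-31,0,0,0,-0.8],[10,-34.5,0,0,0,-0.9],[11.5,-38,0,0,0,-1],[12.5,-42,0,0,0,-1.1],[13.5,-46,0,0,0,-1.2],[15,-50,0,0,0,-1.3],[16,-54,0,0,0,-1.345],[17.5,-58,0,0,0,-1.345],[19,-62,0,0,0,-1.345],[20.2,-66,1,0,0,-1.345],[20.2,-66.7,3,0,0,-1.345],[20.2,-66.7,3,0,0,-1.345]]';python3 -m handwheel '[[0,0,0,0,0,0],[0,0,0,0,0,0],[0,0,0,0,0,0]]'
python3 - <<'E'
from h import *
plan((*box(.004,-.005),.122,87.7))
E
```

```text
t: 37.5
ee_pos: [0.4938, 0.3043, 0.2719]
tcp_rot: [-2.252, -2.182, 0.017]
contact_force: [-2.1, -1.2, -2.7]
width: 0.0397
finger_force: 71.1
t: 37.75
ee_pos: [0.4998, 0.2983, 0.279]
tcp_rot: [2.269, 2.171, 0.001]
contact_force: [0.3, -0.4, -1.2]
width: 0.0396
finger_force: 71.2
t 37.8 tcp [0.4998 0.2983 0.279 ] yaw 87.5 w 39.6 F [ 0.3 -0.4 -1.2]
-> [0.18, -0.04, 15.7] [0.001, 0.001, -0.004]
```

```bash
python3 -m handwheel '[[0.2,0,3,0,0,0],[0.2,0,6,0,0,0],[0.2,0,8,0,0,0],[0.2,0,9,0,0,0],[0.2,0,10,0,0,0],[0.2,0,11,0,0,0],[0.2,0,12,0,0,0],[0.2,0,13,0,0,0],[0.2,0,14,0,0,0],[0.2,0,15,0,0,0],[0.2,0,15.7,0,0,0],[0.2,0,15.7,0,0,0]]'; python3 -m handwheel '[[0,0,0,0,0,0],[0,0,0,0,0,0],[0,0,0,0,0,0],[0,0,0,0,0,0],[0,0,0,0,0,0],[0,0,0,0,0,0]]' 5.5;  python3 -m handwheel '[[0,0,-3,0,0,0],[0,0,-6,0,0,0],[0,0,-10,0,0,0],[0,0,-14,0,0,0],[0,0,-18,0,0,0],[0,0,-19,0,0,0],[0,0,-19,0,0,0],[0,0,-19,0,0,0]]'
python3 - <<'E'
from h import *
p=cams.camera("top")
for t in tools(p):print(t)
plan((.565,-.2117,.1,10.5),(.565,-.2117,.1,190.5))
E
```

```text
t: 38.75
ee_pos: [0.4979, 0.3015, 0.1192]
tcp_rot: [-2.266, -2.175, 0.006]
contact_force: [0.3, 1.2, -2.8]
width: 0.0394
finger_force: 71.1
t: 39.25
ee_pos: [0.4993, 0.3023, 0.1219]
tcp_rot: [2.266, 2.175, 0.001]
contact_force: [0.7, 0.4, 1.4]
width: 0.055
finger_force: 0.5
t: 39.92
ee_pos: [0.4988, 0.302, 0.3113]
tcp_rot: [2.266, 2.175, 0.0]
contact_force: [-0.2, -0.9, -1.1]
width: 0.0547
finger_force: 0.0
('spat', array([ 0.5797, -0.3605]), -15.5, 113, 28, np.int32(270))
('spat', array([ 0.5699, -0.2126]), 11.6, 112, 28, np.int32(295))
('spat', array([ 0.5711, -0.3049]), 0.3, 112, 28, np.int32(300))
t 40.0 tcp [0.4982 0.3017 0.3099] yaw 87.6 w 54.6 F [-1.  -0.6  0.1]
-> [-50.98, 8.83, 21.06] [-0.001, 0.003, 1.347]
-> [-50.98, 8.83, 21.06] [-0.003, -0.001, -1.795]
```

The third spatula was knocked to (0.580, −0.361), and I'll follow that. Now spatula 1.

```bash
python3 -m handwheel '[[-4,0,0,0,0,-0.12],[-8,1,0,0,0,-0.24],[-12,2,0,0,0,-0.36],[-16,3,0,0,0,-0.48],[-20,4,0,0,0,-0.6],[-24,5,0,0,0,-0.72],[-28,6,0,0,0,-0.84],[-32,7,2,0,0,-0.96],[-36,8,5,0,0,-1.08],[-39,8.8,8,0,0,-1.2],[-42,8.8,11,0,0,-1.32],[-45,8.8,14,0,0,-1.44],[-48,8.8,17,0,0,-1.56],[-51,8.8,20,0,0,-1.68],[-51.1,8.8,21,0,0,-1.795],[-51.1,8.8,21,0,0,-1.795],[-51.1,8.8,21,0,0,-1.795],[-51.1,8.8,21,0,0,-1.795],[-51.1,8.8,21,0,0,-1.795],[-51.1,8.8,21,0,0,-1.795]]' 4.5
python3 - <<'E'
from h import *
plan((.565,-.2136,-.014,191.2))
E
```

```text
t: 41.63
ee_pos: [0.5673, -0.21, 0.1027]
tcp_rot: [-0.291, 3.126, -0.0]
contact_force: [0.8, 0.6, -0.6]
width: 0.0456
finger_force: 0.0
t 41.6 tcp [ 0.5673 -0.21    0.1027] yaw -169.3 w 45.6 F [ 0.8  0.6 -0.6]
-> [0.32, -0.31, 11.67] [-0.0, 0.002, -0.01]
```

```bash
python3 -m handwheel '[[0.2,-0.2,3,0,0,0],[0.2,-0.2,6,0,0,0],[0.2,-0.2,9,0,0,0],[0.2,-0.2,10.4,0,0,0],[0.2,-0.2,11.5,0,0,0],[0.2,-0.2,11.5,0,0,0],[0.2,-0.2,11.5,0,0,0]]'; python3 -m handwheel '[[0,0,0,0,0,0],[0,0,0,0,0,0],[0,0,0,0,0,0],[0,0,0,0,0,0],[0,0,0,0,0,0],[0,0,0,0,0,0]]' 0 60
```

```text
t: 42.22
ee_pos: [0.5653, -0.2137, -0.0128]
tcp_rot: [-0.289, 3.127, -0.001]
contact_force: [-0.3, -0.4, 0.4]
width: 0.0452
finger_force: 0.0
t: 42.72
ee_pos: [0.5659, -0.2144, -0.0115]
tcp_rot: [-0.287, 3.125, -0.002]
contact_force: [-0.4, 0.7, 5.9]
width: 0.0189
finger_force: 58.6
```

```bash
python3 -m handwheel '[[0,0,-2,0,0,0],[0,0,-5,0,0,0],[0,0,-9,0,0,0],[0,0,-13,0,0,0],[0,0,-17,0,0,0],[0,0,-21,0,0,0],[0,0,-25,0,0,0],[0,0,-29,0,0,0],[0,0,-32,0,0,0],[0,0,-32,0,0,0],[0,0,-32,0,0,0]]'
python3 - <<'E'
from h import *
plan((*box(.012,0),.28,177.7))
E
```

```text
t: 43.63
ee_pos: [0.5651, -0.2144, 0.309]
tcp_rot: [-0.287, 3.124, -0.004]
contact_force: [-0.2, 0.0, -1.8]
width: 0.0187
finger_force: 58.8
t 43.6 tcp [ 0.5651 -0.2144  0.309 ] yaw -169.5 w 18.7 F [-0.2  0.  -1.8]
-> [-2.6, 52.67, 2.76] [-0.002, 0.005, 0.223]
```

```bash
python3 -m handwheel '[[0,3,0,0,0,0],[0,7,0,0,0,0.05],[-0.5,11,0,0,0,0.1],[-0.5,15,0,0,0,0.15],[-1,19,0,0,0,0.2],[-1,23,0,0,0,0.22],[-1,27,0,0,0,0.22],[-1.5,31,0,0,0,0.22],[-1.5,35,0,0,0,0.22],[-2,39,0,0,0,0.22],[-2.1,43,0,0,0,0.22],[-2.1,46,0,0,0,0.22],[-2.1,49,0,0,0,0.22],[-2.1,52,0,0,0,0.22],[-2.1,52.7,2,0,0,0.22],[-2.1,52.7,2.8,0,0,0.22],[-2.1,52.7,2.8,0,0,0.22],[-2.1,52.7,2.8,0,0,0.22],[-2.1,52.7,2.8,0,0,0.22]]'
python3 - <<'E'
from h import *
plan((*box(.012,.005),.122,177.7))
E
```

```text
t: 45.22
ee_pos: [0.4901, 0.3057, 0.2784]
tcp_rot: [0.063, 3.141, -0.002]
contact_force: [-0.2, -0.5, -1.3]
width: 0.0186
finger_force: 58.9
t 45.2 tcp [0.4901 0.3057 0.2784] yaw 177.7 w 18.6 F [-0.2 -0.5 -1.3]
-> [0.02, 0.28, 15.64] [-0.001, 0.0, 0.0]
```

```bash
python3 -m handwheel '[[0,0.2,3,0,0,0],[0,0.2,6,0,0,0],[0,0.2,8,0,0,0],[0,0.2,9,0,0,0],[0,0.2,10,0,0,0],[0,0.2,11,0,0,0],[0,0.2,12,0,0,0],[0,0.2,13,0,0,0],[0,0.2,14,0,0,0],[0,0.2,15,0,0,0],[0,0.2,15.7,0,0,0],[0,0.2,15.7,0,0,0]]'; python3 -m handwheel '[[0,0,0,0,0,0],[0,0,0,0,0,0],[0,0,0,0,0,0],[0,0,0,0,0,0],[0,0,0,0,0,0],[0,0,0,0,0,0],[0,0,0,0,0,0]]' 3.5;  python3 -m handwheel '[[0,0,-3,0,0,0],[0,0,-6,0,0,0],[0,0,-10,0,0,0],[0,0,-14,0,0,0],[0,0,-18,0,0,0],[0,0,-19,0,0,0],[0,0,-19,0,0,0],[0,0,-19,0,0,0]]'
python3 - <<'E'
from h import *
p=cams.camera("top");s=cams.camera("scene")
for t in tools(p):print(t)
print(find(s,"spatula1"))
plan((.566,-.305,.1,180),)
E
```

```text
t: 46.22
ee_pos: [0.4891, 0.3063, 0.1197]
tcp_rot: [-0.061, -3.139, 0.009]
contact_force: [-0.2, -4.4, 0.8]
width: 0.0183
finger_force: 62.9
t: 46.8
ee_pos: [0.4887, 0.2989, 0.1191]
tcp_rot: [-0.068, -3.135, 0.028]
contact_force: [-2.3, -14.9, 2.9]
width: 0.0347
finger_force: 0.8
t: 47.47
ee_pos: [0.4888, 0.3098, 0.3107]
tcp_rot: [-0.057, -3.141, 0.0]
contact_force: [-0.3, -0.2, -0.6]
width: 0.0352
finger_force: 0.0
('spat', array([ 0.5796, -0.361 ]), -14.2, 113, 28, np.int32(282))
('spat', array([ 0.5711, -0.3049]), 0.3, 112, 28, np.int32(303))
[(0.58, array([ 0.718, -0.46 ,  0.012])), (0.57, array([ 0.589, -0.353,  0.011])), (0.5, array([ 0.556, -0.525,  0.011])), (0.47, array([ 0.58 , -0.304,  0.011]))]
t 47.6 tcp [0.4882 0.3089 0.3088] yaw 177.9 w 35.1 F [ 0.5 -0.2 -1.1]
-> [-10.11, -61.0, 21.03] [-0.003, -0.004, -0.037]
```

Spatula 1 is in. Spatula 2 next, with a narrow opening because spatula 3 now lies close.

```bash
python3 -m handwheel '[[0,-4,0,0,0,0],[-1,-8,0,0,0,0],[-2,-12,0,0,0,0],[-3,-16,0,0,0,-0.02],[-4,-20,0,0,0,-0.037],[-5,-24,0,0,0,-0.037],[-6,-28,0,0,0,-0.037],[-7,-32,0,0,0,-0.037],[-8,-36,2,0,0,-0.037],[-9,-40,4,0,0,-0.037],[-10,-43.5,7,0,0,-0.037],[-10.1,-47,10,0,0,-0.037],[-10.1,-50,13,0,0,-0.037],[-10.1,-53,16,0,0,-0.037],[-10.1,-56,19,0,0,-0.037],[-10.1,-59,21,0,0,-0.037],[-10.1,-61,21,0,0,-0.037],[-10.1,-61,21,0,0,-0.037],[-10.1,-61,21,0,0,-0.037],[-10.1,-61,21,0,0,-0.037]]' 3.5
python3 -m handwheel '[[0,0,0,0,0,0],[0,0,0,0,0,0]]'
python3 - <<'E'
from h import *
p=cams.camera("top")
for t in tools(p):print(t)
plan((.566,-.305,-.014,180.3))
E
```

```text
t: 49.28
ee_pos: [0.5671, -0.3024, 0.1]
tcp_rot: [0.001, -3.14, -0.004]
contact_force: [0.3, 0.9, 0.0]
width: 0.0349
finger_force: 0.0
t: 49.45
ee_pos: [0.5684, -0.3015, 0.1018]
tcp_rot: [-0.005, 3.141, 0.001]
contact_force: [-0.1, -0.9, 0.2]
width: 0.0352
finger_force: 0.0
t 49.5 tcp [ 0.5684 -0.3018  0.102 ] yaw -179.8 w 34.6 F [-0.7 -0.1  0.2]
-> [0.25, -0.33, 11.6] [0.0, 0.001, -0.002]
```

```bash
python3 -m handwheel '[[0.2,-0.25,3,0,0,0],[0.2,-0.25,6,0,0,0],[0.2,-0.25,9,0,0,0],[0.2,-0.25,10.4,0,0,0],[0.2,-0.25,11.5,0,0,0],[0.2,-0.25,11.5,0,0,0],[0.2,-0.25,11.5,0,0,0]]'; python3 -m handwheel '[[0,0,0,0,0,0],[0,0,0,0,0,0],[0,0,0,0,0,0],[0,0,0,0,0,0],[0,0,0,0,0,0],[0,0,0,0,0,0]]' 0 60; python3 -m handwheel '[[0,0,-2,0,0,0],[0,0,-5,0,0,0],[0,0,-9,0,0,0],[0,0,-13,0,0,0],[0,0,-17,0,0,0],[0,0,-21,0,0,0],[0,0,-25,0,0,0],[0,0,-29,0,0,0],[0,0,-32,0,0,0],[0,0,-32,0,0,0],[0,0,-32,0,0,0]]'
python3 - <<'E'
from h import *
p=cams.camera("top")
for t in tools(p):print(t)
plan((*box(.004,.005),.28,177.7))
E
```

```text
t: 50.08
ee_pos: [0.5663, -0.3057, -0.0131]
tcp_rot: [-0.002, 3.141, -0.0]
contact_force: [0.2, -0.2, 0.8]
width: 0.0353
finger_force: 0.0
t: 50.58
ee_pos: [0.5672, -0.3065, -0.0116]
tcp_rot: [-0.0, 3.138, -0.002]
contact_force: [-0.4, 0.7, 5.8]
width: 0.0192
finger_force: 59.0
t: 51.5
ee_pos: [0.5663, -0.3063, 0.3088]
tcp_rot: [-0.0, 3.137, -0.004]
contact_force: [-0.3, 1.3, -1.4]
width: 0.019
finger_force: 58.6
('spat', array([ 0.5648, -0.3775]), -1.9, 80, 71, np.int32(386))
t 51.5 tcp [ 0.5651 -0.3059  0.3063] yaw -180.0 w 18.9 F [ 0.9 -0.4 -0.8]
-> [7.53, 60.63, 2.62] [-0.0, -0.0, 0.04]
```

```bash
python3 -m handwheel '[[0,3,0,0,0,0],[0.5,7,0,0,0,0.04],[1,11,0,0,0,0.04],[1.5,15,0,0,0,0.04],[2,19,0,0,0,0.04],[2.5,23,0,0,0,0.04],[3,27,0,0,0,0.04],[3.5,31,0,0,0,0.04],[4,35,0,0,0,0.04],[4.5,39,0,0,0,0.04],[5,43,0,0,0,0.04],[5.5,46.5,0,0,0,0.04],[6,50,0,0,0,0.04],[6.5,53,0,0,0,0.04],[7,56,0,0,0,0.04],[7.5,58.5,0,0,0,0.04],[7.5,60.6,1,0,0,0.04],[7.5,60.6,2.6,0,0,0.04],[7.5,60.6,2.6,0,0,0.04],[7.5,60.6,2.6,0,0,0.04]]'
python3 -m handwheel '[[0,0,0,0,0,0],[0,0,0,0,0,0]]'
python3 - <<'E'
from h import *
plan((*box(.004,.005),.128,177.7))
E
```

```text
t: 53.22
ee_pos: [0.4895, 0.2982, 0.2778]
tcp_rot: [-0.063, -3.136, 0.007]
contact_force: [0.1, 0.3, -0.5]
width: 0.0189
finger_force: 58.7
t: 53.38
ee_pos: [0.4911, 0.2989, 0.2807]
tcp_rot: [0.066, 3.14, -0.0]
contact_force: [0.1, -0.6, -0.1]
width: 0.0189
finger_force: 58.7
t 53.4 tcp [0.4911 0.2989 0.2807] yaw 177.6 w 18.9 F [ 0.1 -0.6 -0.1]
-> [0.16, 0.15, 15.27] [-0.0, 0.001, -0.002]
```

```bash
python3 -m handwheel '[[0.1,0,3,0,0,0],[0.1,0,6,0,0,0],[0.1,0,8,0,0,0],[0.1,0,9,0,0,0],[0.1,0,10,0,0,0],[0.1,0,11,0,0,0],[0.1,0,12,0,0,0],[0.1,0,13,0,0,0],[0.1,0,14,0,0,0],[0.1,0,15,0,0,0],[0.1,0,15.2,0,0,0],[0.1,0,15.2,0,0,0]]'; python3 -m handwheel '[[0,0,0,0,0,0],[0,0,0,0,0,0],[0,0,0,0,0,0],[0,0,0,0,0,0],[0,0,0,0,0,0],[0,0,0,0,0,0],[0,0,0,0,0,0]]' 3.2;  python3 -m handwheel '[[0,0,-3,0,0,0],[0,0,-6,0,0,0],[0,0,-10,0,0,0],[0,0,-14,0,0,0],[0,0,-18,0,0,0],[0,0,-18.5,0,0,0],[0,0,-18.5,0,0,0],[0,0,-18.5,0,0,0]]'
python3 - <<'E'
from h import *
p=cams.camera("top")
for t in tools(p):
    print(t);C=t[1];a=np.radians(t[2]);g=C-.005*np.array([np.cos(a),np.sin(a)]);print(g)
plan((*g,.1,t[2]+180))
E
```

```text
t: 54.38
ee_pos: [0.4888, 0.2999, 0.1272]
tcp_rot: [-0.062, -3.139, 0.001]
contact_force: [0.0, 1.3, -0.8]
width: 0.0189
finger_force: 58.7
t: 54.97
ee_pos: [0.4895, 0.3001, 0.1287]
tcp_rot: [0.062, 3.141, 0.0]
contact_force: [-1.0, 1.3, 1.6]
width: 0.0319
finger_force: 0.7
t: 55.63
ee_pos: [0.4893, 0.299, 0.3127]
tcp_rot: [-0.063, -3.14, 0.003]
contact_force: [0.1, -0.3, -0.3]
width: 0.032
finger_force: 0.0
('spat', array([ 0.5797, -0.36  ]), -15.7, 112, 27, np.int32(289))
[ 0.57488654 -0.358647  ]
t 55.7 tcp [0.4889 0.2987 0.3116] yaw 177.7 w 32.0 F [ 0.2 -0.   0.2]
-> [-11.29, -65.27, 21.32] [-0.003, -0.002, 0.234]
```

```bash
python3 -m handwheel '[[0,-4,0,0,0,0],[-1,-8,0,0,0,0.05],[-2,-12,0,0,0,0.1],[-3,-16,0,0,0,0.15],[-4,-20,0,0,0,0.2],[-5,-24,0,0,0,0.234],[-6,-28,0,0,0,0.234],[-7,-32,0,0,0,0.234],[-8,-36,0,0,0,0.234],[-9,-40,2,0,0,0.234],[-10,-44,4,0,0,0.234],[-11.3,-47.5,7,0,0,0.234],[-11.3,-51,10,0,0,0.234],[-11.3,-54,13,0,0,0.234],[-11.3,-57,16,0,0,0.234],[-11.3,-60,19,0,0,0.234],[-11.3,-63,21,0,0,0.234],[-11.3,-65.3,21.3,0,0,0.234],[-11.3,-65.3,21.3,0,0,0.234],[-11.3,-65.3,21.3,0,0,0.234]]' 4.5
python3 -m handwheel '[[0,0,0,0,0,0],[0,0,0,0,0,0],[0,0,0,0,0,0]]'
python3 - <<'E'
from h import *
s=cams.camera("scene");print(find(s,"spatula1"))
plan((.575,-.3588,-.014,164.7))
E
```

```text
t: 57.35
ee_pos: [0.5722, -0.3599, 0.0958]
tcp_rot: [-0.437, -3.103, -0.001]
contact_force: [0.3, 0.7, 0.6]
width: 0.0451
finger_force: 0.0
t: 57.6
ee_pos: [0.5774, -0.3548, 0.1009]
tcp_rot: [0.424, 3.112, 0.002]
contact_force: [0.1, 0.2, -0.0]
width: 0.045
finger_force: 0.0
[(0.52, array([ 0.557, -0.525,  0.009])), (0.48, array([ 0.587, -0.357,  0.01 ])), (0.46, array([ 0.719, -0.463,  0.014]))]
t 57.7 tcp [ 0.5772 -0.3555  0.1011] yaw 164.4 w 45.1 F [-0.5  0.2 -0.6]
-> [0.14, -0.38, 11.51] [0.0, 0.001, -0.004]
```

```bash
python3 -m handwheel '[[0.1,-0.25,3,0,0,0],[0.1,-0.25,6,0,0,0],[0.1,-0.25,9,0,0,0],[0.1,-0.25,10.4,0,0,0],[0.1,-0.25,11.5,0,0,0],[0.1,-0.25,11.5,0,0,0],[0.1,-0.25,11.5,0,0,0]]'; python3 -m handwheel '[[0,0,0,0,0,0],[0,0,0,0,0,0],[0,0,0,0,0,0],[0,0,0,0,0,0],[0,0,0,0,0,0],[0,0,0,0,0,0]]' 0 60; python3 -m handwheel '[[0,0,-2,0,0,0],[0,0,-5,0,0,0],[0,0,-9,0,0,0],[0,0,-13,0,0,0],[0,0,-17,0,0,0],[0,0,-21,0,0,0],[0,0,-25,0,0,0],[0,0,-29,0,0,0],[0,0,-32,0,0,0],[0,0,-32,0,0,0],[0,0,-32,0,0,0]]'
python3 - <<'E'
from h import *
plan((*box(.004,.005),.28,177.7))
E
```

```text
t: 58.28
ee_pos: [0.5756, -0.3592, -0.0138]
tcp_rot: [0.428, 3.111, -0.001]
contact_force: [-0.9, -0.1, 0.7]
width: 0.0452
finger_force: 0.0
t: 58.78
ee_pos: [0.5763, -0.3599, -0.0122]
tcp_rot: [0.428, 3.108, -0.002]
contact_force: [-1.1, 0.3, 6.5]
width: 0.019
finger_force: 58.7
t: 59.7
ee_pos: [0.5755, -0.3594, 0.3081]
tcp_rot: [0.428, 3.107, -0.003]
contact_force: [0.5, 0.5, -2.3]
width: 0.0194
finger_force: 58.8
t 59.7 tcp [ 0.5755 -0.3594  0.3081] yaw 164.3 w 19.4 F [ 0.5  0.5 -2.3]
-> [26.12, 61.2, 2.6] [-0.002, 0.005, -0.234]
```

```bash
python3 -m handwheel '[[1,3,0,0,0,0],[2.5,6.5,0,0,0,-0.05],[4,10,0,0,0,-0.1],[5.5,13.5,0,0,0,-0.15],[7,17,0,0,0,-0.2],[8.5,20.5,0,0,0,-0.234],[10,24,0,0,0,-0.234],[11.5,27.5,0,0,0,-0.234],[13,31,0,0,0,-0.234],[14.5,34.5,0,0,0,-0.234],[16,38,0,0,0,-0.234],[17.5,41.5,0,0,0,-0.234],[19,45,0,0,0,-0.234],[20.5,48.5,0,0,0,-0.234],[22,52,0,0,0,-0.234],[23.5,55.5,0,0,0,-0.234],[25,59,1,0,0,-0.234],[26.1,61.2,2.6,0,0,-0.234],[26.1,61.2,2.6,0,0,-0.234],[26.1,61.2,2.6,0,0,-0.234]]'
python3 -m handwheel '[[0,0,0,0,0,0],[0,0,0,0,0,0],[0,0,0,0,0,0]]'
python3 - <<'E'
from h import *
plan((*box(.004,.005),.128,177.7))
E
```

```text
t: 61.37
ee_pos: [0.4865, 0.3011, 0.2762]
tcp_rot: [-0.055, -3.135, 0.006]
contact_force: [1.1, -1.0, -0.9]
width: 0.019
finger_force: 58.9
t: 61.62
ee_pos: [0.4898, 0.2989, 0.2795]
tcp_rot: [0.067, 3.14, -0.001]
contact_force: [0.4, 0.7, -1.4]
width: 0.0191
finger_force: 58.9
t 61.6 tcp [0.4898 0.2989 0.2795] yaw 177.5 w 19.1 F [ 0.4  0.7 -1.4]
-> [0.03, 0.17, 15.15] [-0.001, 0.001, -0.003]
```

After release I rise and go well clear of the box, so the final look is unobstructed.

```bash
python3 -m handwheel '[[0.1,0,3,0,0,0],[0.1,0,6,0,0,0],[0.1,0,8,0,0,0],[0.1,0,9,0,0,0],[0.1,0,10,0,0,0],[0.1,0,11,0,0,0],[0.1,0,12,0,0,0],[0.1,0,13,0,0,0],[0.1,0,14,0,0,0],[0.1,0,15,0,0,0],[0.1,0,15.2,0,0,0],[0.1,0,15.2,0,0,0]]'; python3 -m handwheel '[[0,0,0,0,0,0],[0,0,0,0,0,0],[0,0,0,0,0,0],[0,0,0,0,0,0],[0,0,0,0,0,0],[0,0,0,0,0,0],[0,0,0,0,0,0]]' 3.2;  python3 -m handwheel '[[0,0,-3,0,0,0],[0,0,-6,0,0,0],[0,0,-10,0,0,0],[0,0,-14,0,0,0],[0,0,-18,0,0,0],[0,-4,-18,0,0,0],[0,-8,-18,0,0,0],[0,-12,-18,0,0,0],[0,-16,-18,0,0,0],[0,-20,-18,0,0,0],[0,-24,-18,0,0,0],[0,-28,-18,0,0,0],[0,-32,-18,0,0,0],[0,-36,-18,0,0,0],[0,-40,-18,0,0,0],[0,-44,-18,0,0,0],[0,-48,-18,0,0,0],[0,-50,-18,0,0,0],[0,-50,-18,0,0,0],[0,-50,-18,0,0,0]]'
python3 - <<'E'
from h import *
p=cams.camera("top");a=cv2.imread("pics/top0.png").astype(int);d=np.abs(a-p["image"]).max(2)
print("flap",d[205:280,75:140].mean(),(d[205:280,75:140]>40).sum())
for t in tools(p):print(t)
b=cv2.imread("pics/j.png");c=cv2.resize(p["image"][190:320,70:270],(800,520),interpolation=cv2.INTER_CUBIC)
print("tray region change vs j", np.abs(b.astype(int)-c)[60:400,330:560].mean(), (np.abs(b.astype(int)-c)[60:400,330:560].max(2)>40).sum())
s=cams.camera("scene")
o=np.zeros((600,800,3),np.uint8);o[:300,:400]=cv2.resize(p["image"],(400,300));o[:300,400:]=cv2.resize(s["image"],(400,300));o[300:,:400]=cv2.resize(p["image"][190:340,70:270],(400,300));o[300:,400:]=cv2.resize(s["image"][190:340,300:500],(400,300))
cv2.imwrite("pics/z.png",o)
E
```

```text
t: 62.62
ee_pos: [0.4873, 0.3007, 0.1262]
tcp_rot: [-0.062, -3.139, 0.001]
contact_force: [-0.1, 1.7, -0.3]
width: 0.0194
finger_force: 58.9
t: 63.2
ee_pos: [0.4879, 0.3009, 0.1276]
tcp_rot: [0.062, 3.141, 0.0]
contact_force: [-0.2, 1.7, 1.1]
width: 0.0319
finger_force: 0.7
t: 64.87
ee_pos: [0.467, -0.2007, 0.3069]
tcp_rot: [-0.069, -3.139, 0.0]
contact_force: [0.2, -0.1, -0.0]
width: 0.0322
finger_force: 0.0
flap 10.789538461538461 0
tray region change vs j 2.318026427962489 0
```

View pics/z.png

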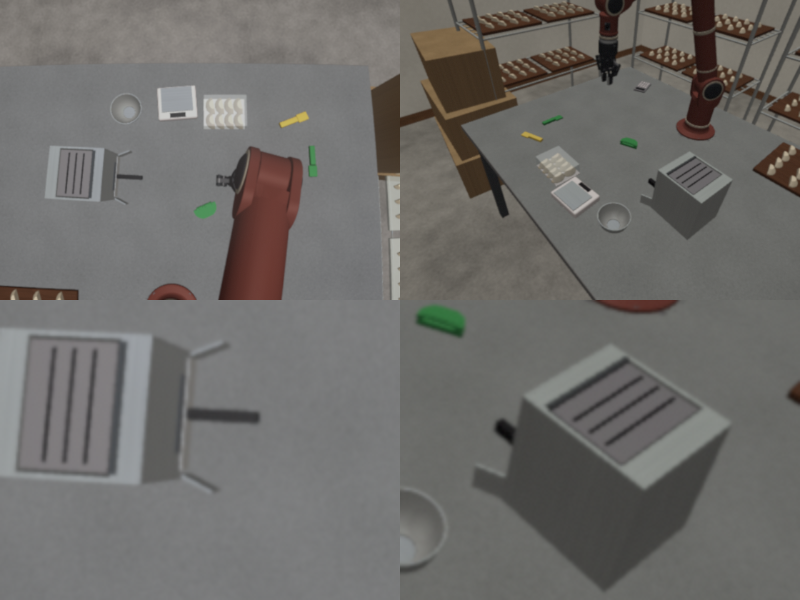

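All six tools are gone from the table, the tray is home and the bystanders are unmoved. I check numerically that the flap is level, because its difference is slightly higher than before.

```bash
python3 - <<'E'
from h import *
p=cams.camera("top");q=cams.camera("scene")
m=lambda im,a:cv2.GaussianBlur(im,(0,0),2).astype(int)
for n,im in(("top",p["image"]),("scene",q["image"])):
    a=cv2.imread(f"pics/{n}0.png");d=m(im,0)-m(a,0)
    r=(slice(205,280),slice(75,140)) if n=="top" else (slice(222,275),slice(375,455))
    print(n,"flap mean",d[r].mean((0,1)).round(1),"max",np.abs(d[r]).max()); 
    b=(slice(205,280),slice(65,73)) if n=="top" else (slice(300,320),slice(380,420))
    print(" roof/wall",d[b].mean((0,1)).round(1),np.abs(d[b]).max())
    A,B=[cv2.cvtColor(x,cv2.COLOR_BGR2GRAY)[r].astype(np.float32) for x in(a,im)];print(" shift",cv2.phaseCorrelate(A,B))
E
```

```text
top flap mean [10.5 10.4 10.4] max 13
 roof/wall [11.7 11.7 11.5] 13
 shift ((-0.0014407437706225323, 0.548854043898892), 0.9762819445574725)
scene flap mean [1.5 1.5 1.5] max 3
 roof/wall [1.2 1.1 1.2] 2
 shift ((-0.004142059053720004, 0.025009343275360862), 0.9862471549599259)
```

```bash
python3 -c "
from station import close_job
print(close_job())"
```

```text
the job is handed in; nothing more can be done
None
```

The tray is home against its stop, all three presses and three spatulas are posted through the roof, and the flap is shut; the food box, scale and bowl were left alone, and the job was handed in at about 65 s (I could not see inside the closed box to confirm how the tools lie in the tray).

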